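Clamp a torque sensor with the spoked capstan

TASK

Set the torque sensor upright in the fixture's cradle, its hubs pointing along the channel. Then turn the four-spoke capstan clockwise, pushing spoke after spoke, until the spring-loaded nose of the carriage clamps the sensor against the stop with about 20 N, at no time much more; let go and leave it clamped. Push only on the capstan, never on the carriage itself, push the spokes gently, and leave the other things on the bench alone.

Things in the scene. Friction and masses are not known exactly. Their poses are not given: they have to be found in the camera images.
- sensor: The torque sensor: upright aluminium block 60 (x) x 36 (y) x 50 (z) mm with a round steel hub (24 mm diameter, 15 mm long, axis 28 mm above the underside) on each x end, 90 mm overall; a black stub 14 mm wide, 10 mm high stands on its top, 15 mm off the middle. About 0.35 kg. Origin: centre of the underside, z up. It may sit in the cradle either way round.
- fixture: The clamping fixture, fixed: an aluminium plate 420 x 120 x 12 mm with, in order along its +x axis, stop, cradle, sliding carriage and a grey pinion housing (x = 60 to 150 mm, 110 mm wide, top at z = 85 mm) with the capstan on top. Origin: on the bench, z up.
- stop_mid (a point): Middle of the range in which the stop's face can be; axes as the fixture's. The stop is a dark upright plate (to 87 mm above the bench) with a round steel stub, 24 mm in diameter, axis 58 mm above the bench, whose face looks along +x, to the cradle. It was set by hand: the face lies anywhere within 7 mm of this point along x and is not measured.
- cradle (a point): Middle of the cradle's floor, 30 mm above the bench; axes as the fixture's. The channel runs along x, 40 mm wide, 105 mm long, side walls 8 mm high and 11 mm thick, ends open. The sensor set down here has free space to the stop and to the nose; the nose later pushes it along the channel to the stop.
- hub (a point): Point on the capstan's vertical axis at the height of its spokes, 125 mm above the bench; axes as the fixture's. Hub 44 mm in diameter, 28 mm high. Four level steel spokes, 12 mm thick, 90 degrees apart, bare from 22 to 92 mm from the axis, each ending in a black ball knob (24 mm, centre at 104 mm). With the pusher stopped against it, a spoke pushes back some 15 % less than while turning.
- capstan (a joint): Angle in rad, growing clockwise seen from above, up to 7. At 0 a spoke points along the fixture's +x; at value a that spoke has turned clockwise by a. Friction takes 0.48 N m to turn it and holds it (and the clamp) where it is left. Each rad moves the carriage 12 mm towards the stop; a clamping force F adds 0.012 m x F to the turning moment (20 N adds 0.24 N m).
- carriage: The dark steel carriage, 50 mm long, 100 mm wide, 75 mm high, driven along the fixture's x axis by the capstan. Origin: at bench height under its middle, 35 mm towards +x from the fixture's origin when the capstan is at 0.
- nose (a point): Centre of the face of the carriage's nose when unloaded: a round steel pin, 20 mm in diameter, axis 58 mm above the bench, pointing to the stop. This point rides on the carriage; the pin itself springs back into the carriage at 8 N per mm, travel 9 mm (2.5 mm for 20 N).
- spacer: Bystander: a low aluminium block 84 x 50 x 28 mm without hubs, not the sensor. Origin under its centre.
- wrench: Bystander: a spanner lying on the bench.
- cup: Bystander: a small steel bowl, 64 mm wide.
- bearing: Bystander: a steel bearing ring, 60 mm wide, 18 mm high.
- screwdriver: Bystander: a screwdriver lying beyond the fixture.
- case: Bystander: a flat black instrument case 90 x 160 x 30 mm.
- flange: Bystander: a dark round flange, 90 mm wide, 30 mm high.
Mind the look-alikes: they are no part of the job. What is shaped like the sensor but purple or yellow is not meant.

How it is judged:
By the outcome, as a careful person would: the job done as asked, in the order asked, and still so for the second after the job is handed in, with the robot touching nothing.
It also fails if it takes over 69 s, if anything falls off the work surface, if the arm or the gripper's body presses on something with over 40 N, if the wrist force passes 120 N, or if a joint passes its speed limit or range.

ROBOT

A 6-joint arm with a two-finger parallel gripper is mounted at the origin on the work surface. World frame = base frame: x ahead of the robot, y to its left, z up, the work surface at z = 0. Lengths are in mm, angles in degrees, forces in N, time in s.
With the tool pointing down it reaches from about 200 to 875 mm from the base axis. Payload 3.4 kg.
Tool frame: the origin (TCP) lies at the very end of the fingers, on their centre line; the grasp point (between the pads) lies 19 mm behind it; y points along the fingers, x is the direction in which the jaws open and shut, and the axes are right-handed (so a half turn about y gives the same grasp; the last joint's range is limited). The gripper opens to 94 mm and grips with 3 to 60 N. Pads are 16 mm wide; open, the fingers measure 119 mm over their backs; the gripper's body (75 mm by 177 mm) begins 78 mm behind the grasp point.
Start: joints at [64.4, 15.808, 86.224, -0, 77.962, -6.933], TCP at [184.057, 544.783, 205.493] pointing down, gripper open.
Joint ranges: [-165.64, 165.64], [-43.16, 119.46], [12.63, 154.43], [-67.54, 247.53], [6.08, 155.33], [-154.97, 154.97]. Speed limits (degrees/s): [147.25, 147.25, 180, 180, 180, 180].

INTERFACE

Orientations are given as a 3x3 rotation matrix whose columns are the frame's x, y, z axes.
In Python, from workcell import env gives the robot as it stands.
- The arm moves only by the shell command python3 -m pendant 'ROWS' [FORCE]. ROWS is JSON, a list of rows, each a list of 5 numbers: the finger opening in m, from 0 to 0.094, then the shift along the world's x, y, z in m, then the turn about the world's z in rad. In form: [[claw, x, y, z, spin], ...]. A call has 1 to 5 rows; each row is the pose to reach, as a shift and turn from the pose commanded when the call began; what a row does not reach only later rows make up. A row lasts 1/10 s, in which the tool goes at most 50 mm and 8.59 degrees, less where a joint would pass 70% of its speed; a pose out of reach is approached as far as the arm can. A call with a gripper value outside its range is refused whole. The fingers move at their own pace and stop on an object; FORCE is the grip in N (left out, the last holds). Time passes only in rows, so rows that repeat a pose let the fingers close. It gives the time, the measured TCP pose, the force and the opening at its end, in the units of the state.
- env.sense(): the state, without advancing time (a new reading comes with each control period).
- env.read_camera(name): name is "side" or "top"; returns a dict with "image" (480x640x3 uint8, red, green, blue), "mtx" (3x3 intrinsics, pixels), "k1" (the pictures are not rectified: a ray, as slopes to the right and down, at radius r is drawn at 1 + k1 r^2 times it, then the intrinsics apply), "R" (3x3) and "t" (3): a world point X has camera coordinates R X + t. Camera axes: x right, y down, z forward; pixel columns grow to the right and rows downward; lengths in mm; the calibration is good to about 2 mm. A picture is of the moment at which its call begins. There is no depth.
- env.finish_job(): hands the job in, once; it reports no verdict.
Trained networks look in a picture, given as the dict that the camera call returned (one of the last four; its "shot" number tells which), for a name from the list of things; names that differ only in an ending like _2 or _b are one class to them, and where a whole thing is asked for, a point or a joint stands for the part that bears it (a point fixed in the world has none). Each returns a list of dicts, best first, with "conf" (0 to 1); they miss things now and then, are a little off and sometimes report something else, mostly with a low value. They report only what shows in the picture. A call takes as long as a camera call. They do not tell look-alikes from the thing itself.
- env.regions_of(name, picture): "region" (480x640 bool, what is visible of it) and "bbox" ([left, top, width, height] in pixels, round what is visible of it).
The state is a dict: "time_s": time; "joint_positions": joint angles; "dq": joint speeds; "tau": joint torques, N m; "position": TCP position; "tcp_rot": TCP orientation; "force": force on the tool from outside, world axes, zero at the start; "ft_torque": the same for the moment, N m; "grip_width": opening from 0.0 (shut) to 1.0 (fully open).
Only numpy, scipy, OpenCV 4.12 (cv2) and the standard library are available. Lean on these libraries where they do the work, as an engineer would, in place of code of your own. Each camera call takes 0.05 s, during which the arm holds its last target.

## Working session

There is one attempt and no reset: what is moved stays moved. The work goes in short steps, Python scripts to look and compute and a shell command to move; the robot and the scene stay as the last step left them, time stands still between calls to the robot, and variables do not carry over. Pictures are saved under pics/ and viewed, and the job is handed in when it is done.

```bash
ls; mkdir -p pics; python3 - <<'E'
from workcell import env
import cv2,numpy as np
print(env.sense())
for n in ["side","top"]:
    p=env.read_camera(n)
    cv2.imwrite(f"pics/{n}0.png",p["image"][:,:,::-1])
    print(n,p["mtx"],p["k1"],p["R"],p["t"])
    np.savez(f"{n}0.npz",**{k:v for k,v in p.items()})
E
```

```text
pics
{'time_s': 0.0, 'joint_positions': array([ 6.43982883e+01,  1.58490037e+01,  8.62954942e+01, -1.37331710e-03,
        7.79605186e+01, -6.93282589e+00]), 'dq': array([ 0.05725274,  0.10146959, -0.09523309, -0.02544175,  0.05966278,
        0.06107819]), 'tau': array([ 1.41887558e-03, -4.04590702e+01, -2.37230283e+01,  7.05390377e-02,
        3.45630327e-02, -1.29201881e-04]), 'position': array([183.82412411, 544.2262094 , 204.58908181]), 'tcp_rot': array([[ 3.20093105e-01, -7.70871388e-04, -9.47385777e-01],
       [ 9.47384338e-01, -1.66305838e-03,  3.20093972e-01],
       [-1.82230914e-03, -9.99998320e-01,  1.97977960e-04]]), 'force': array([-0.68066494,  0.06206452,  0.41223941]), 'ft_torque': array([ 0.02835452,  0.00706027, -0.02241248]), 'grip_width': 0.9956900780563664}
side [[590.12328133   0.         315.14908492]
 [  0.         590.12328133 234.87807974]
 [  0.           0.           1.        ]] -0.17307187534222707 [[ 0.73741311 -0.67514875  0.01990154]
 [-0.47632108 -0.54068785 -0.69337932]
 [ 0.47889471  0.50182748 -0.72029789]] [-411.72847481  353.30358134 1377.86499535]
top [[602.85808894   0.         320.53624108]
 [  0.         602.85808894 232.94097848]
 [  0.           0.           1.        ]] -0.1048050783651114 [[-0.02241183 -0.99974312  0.00337578]
 [-0.97760932  0.02120872 -0.20935664]
 [ 0.20923126 -0.00799226 -0.97783353]] [   3.9365791   585.33617469 1352.53202903]
```

View pics/side0.png

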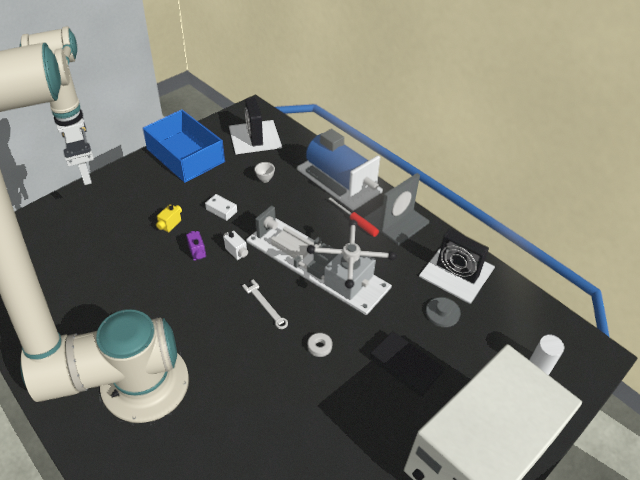

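View pics/top0.png

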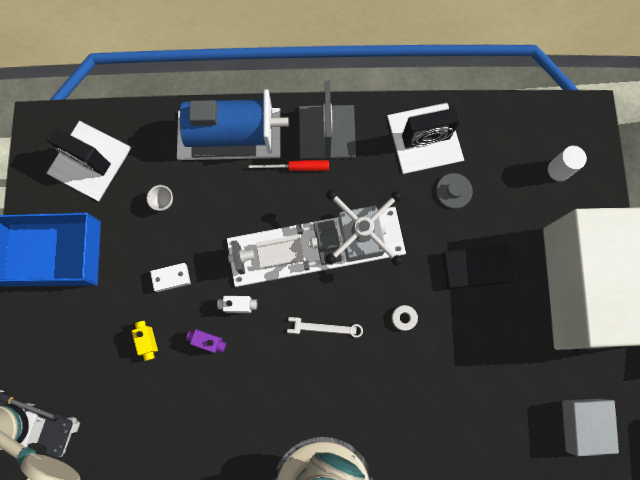

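Candidates seen in the top picture: 
- The aluminium block with hubs at (237,304), side (235,245).
- The purple look-alike at (206,341).
- The yellow look-alike at (145,341).
- The low spacer at (171,277).

By its description I choose (237,304). Next is a close crop to check it, plus a crop of the fixture.

```bash
python3 - <<'E'
import cv2,numpy as np
t=cv2.imread("pics/top0.png");s=cv2.imread("pics/side0.png")
def cr(i,x,y,w,h,f): return cv2.resize(i[y:y+h,x:x+w],None,fx=f,fy=f,interpolation=cv2.INTER_CUBIC)
a=cr(t,205,285,66,40,6);b=cr(s,205,220,66,40,6)
cv2.imwrite("pics/c1.png",np.hstack([a,b]))
cv2.imwrite("pics/c2.png",cr(t,220,180,200,115,4))
cv2.imwrite("pics/c3.png",cr(s,240,195,160,120,5))
E
```

```text
(no output)
```

View pics/c1.png

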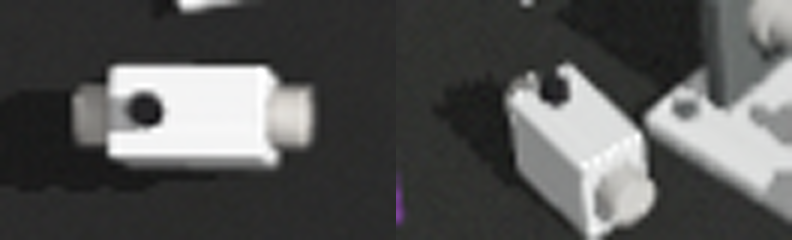

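View pics/c2.png

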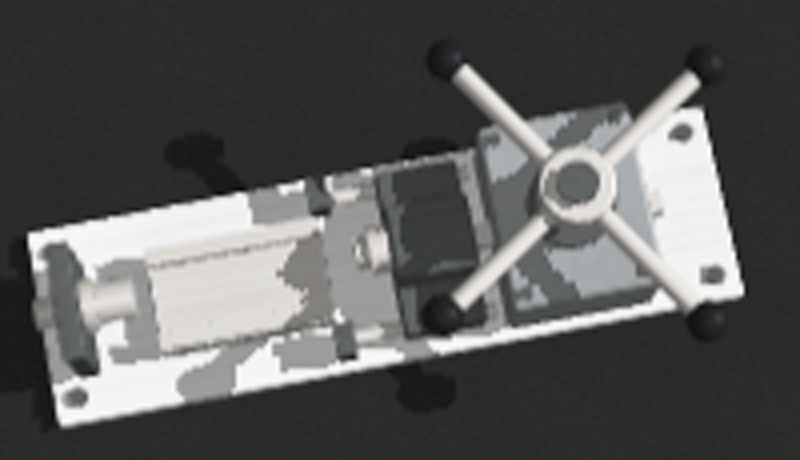

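View pics/c3.png

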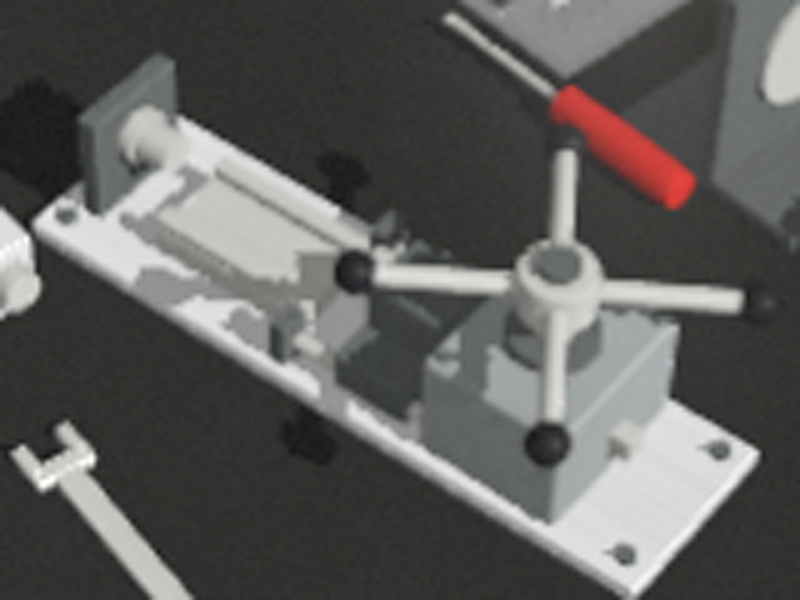

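The crop at top (237,304) shows an upright aluminium block with steel hubs and a black stub on its left half, so the choice holds. Next I fit the poses.

```bash
cat > h.py <<'E'
import numpy as np,cv2
from scipy.optimize import least_squares
def load(n):
    d=np.load(n,allow_pickle=True); return {k:d[k] for k in d.files}
def proj(c,X):
    X=np.atleast_2d(X).astype(float); Y=X@c["R"].T+c["t"]; s=Y[:,:2]/Y[:,2:]
    r2=(s**2).sum(1,keepdims=True); s=s*(1+float(c["k1"])*r2)
    return s@c["mtx"][:2,:2].T+c["mtx"][:2,2]
def ray(c,uv):
    s=(np.asarray(uv,float)-c["mtx"][:2,2])/np.diag(c["mtx"])[:2]; u=s.copy()
    for _ in range(20): u=s/(1+float(c["k1"])*(u@u))
    d=c["R"].T@np.array([u[0],u[1],1]); o=-c["R"].T@c["t"]; return o,d
def onz(c,uv,z):
    o,d=ray(c,uv); return o+d*(z-o[2])/d[2]
def place(p,X):
    x,y,th=p[:3]; c,s=np.cos(th),np.sin(th); X=np.atleast_2d(X).astype(float)
    return np.c_[x+c*X[:,0]-s*X[:,1], y+s*X[:,0]+c*X[:,1], X[:,2]]
E
python3 - <<'E'
from h import *
T=load("top0.npz");S=load("side0.npz")
c2=lambda x,y:(x/4+220,y/4+180); c3=lambda x,y:(x/5+240,y/5+195)
# fixture: plate top corners
pts=[(T,(-210,60,12),c2(28,232)),(T,(-210,-60,12),c2(60,428)),(T,(210,-60,12),c2(745,295)),(T,(210,60,12),c2(705,108)),
 (S,(-210,-60,12),c3(35,222)),(S,(210,60,12),c3(760,455)),(T,(105,0,139),c2(577,184)),(S,(105,0,139),c3(556,266))]
def f(p): return np.concatenate([(proj(c,place(p,X))[0]-uv) for c,X,uv in pts])
th0=np.deg2rad(-80)
r=least_squares(f,[500,-60,th0]);print(r.x[:2],np.rad2deg(r.x[2]));print(r.fun.reshape(-1,2).round(1))
fx=r.x
# hub+spokes: knobs, z=125
k=[(T,c2(446,58)),(T,c2(704,64)),(T,c2(707,320)),(T,c2(443,313)),(S,c3(356,271)),(S,c3(565,133)),(S,c3(760,303)),(S,c3(549,443))]
for c,uv in k:
    X=onz(c,uv,125);print(X.round(1))
P=[onz(c,uv,125) for c,uv in k]
print("hub T",np.mean(P[:4],0),"S",np.mean(P[4:],0))
np.save("fx.npy",fx)
E
```

```text
[5.64455592e+02 4.23639104e-02] -80.40903703201475
[[ 0.5 -0.1]
 [ 0.4 -0.9]
 [ 0.6 -0.1]
 [-0.  -0.6]
 [-0.6  0.5]
 [-0.1 -0.1]
 [-1.   0.2]
 [-0.8  0.7]]
[660.5 -35.4 125. ]
[ 654. -182.  125.]
[ 506.6 -176.5  125. ]
[513.9 -29.8 125. ]
[514.9 -28.7 125. ]
[667.5 -28.6 125. ]
[ 655.3 -182.6  125. ]
[ 509. -176.  125.]
hub T [ 583.74357499 -105.9216983   125.        ] S [ 586.67315958 -103.95807825  125.        ]
```

```bash
cat >> h.py <<'E'
def refine(cams,p0,segs,n=25,win=4,iters=6,free=(1,1,1)):
    """segs: list of (A,B) local 3D; slides to the strongest edge along normal. cams list of dict"""
    from scipy.ndimage import map_coordinates,gaussian_filter
    p=np.array(p0,float)
    G=[gaussian_filter(cv2.cvtColor(c["image"],cv2.COLOR_RGB2GRAY).astype(float),0.7) for c in cams]
    for it in range(iters):
        obs=[]
        for ci,c in enumerate(cams):
            for A,B in segs[ci]:
                t=np.linspace(.06,.94,n)[:,None]; X=np.array(A)*(1-t)+np.array(B)*t
                uv=proj(c,place(p,X)); d=uv[-1]-uv[0]; d/=np.linalg.norm(d); nn=np.array([-d[1],d[0]])
                o=np.arange(-win,win+.01,.25); 
                Q=uv[:,None]+o[None,:,None]*nn
                v=map_coordinates(G[ci],[Q[...,1],Q[...,0]],order=1)
                g=np.abs(np.gradient(v,axis=1))
                k=g.argmax(1)
                for i in range(n):
                    if g[i,k[i]]>3: obs.append((ci,X[i],uv[i]+o[k[i]]*nn,nn))
        def f(q):
            out=[]
            for ci,X,m,nn in obs: out.append((proj(cams[ci],place(q,X))[0]-m)@nn)
            return np.array(out)
        r=least_squares(f,p,loss="soft_l1",f_scale=.5,x_scale=[1,1,.01]); p=r.x
        win=max(1.5,win*.7)
    res=f(p); return p,np.median(np.abs(res)),len(res)
def draw(img,c,p,segs,f,x,y,w,h,col=(0,0,255)):
    o=cv2.resize(img[y:y+h,x:x+w],None,fx=f,fy=f,interpolation=cv2.INTER_CUBIC)
    for A,B in segs:
        uv=(proj(c,place(p,np.array([A,B])))-[x,y]+.5)*f-.5
        cv2.line(o,*[tuple(int(v) for v in u) for u in uv],col,1)
    return o
def box(a,b,z0,z1):
    P=[(-a,-b),(a,-b),(a,b),(-a,b)]
    s=[]
    for i in range(4):
        j=(i+1)%4; s+=[((*P[i],z1),(*P[j],z1)),((*P[i],z0),(*P[j],z0)),((*P[i],z0),(*P[i],z1))]
    return s
E
python3 - <<'E'
from h import *
T=load("top0.npz");S=load("side0.npz");fx=np.load("fx.npy")
z=12
pl=[((-210,-60,z),(210,-60,z)),((-210,60,z),(210,60,z)),((-210,-60,z),(-210,60,z)),((210,-60,z),(210,60,z))]
side=[pl[0],pl[3],pl[2]]
for nm,cs,sg in [("T",[T],[pl]),("S",[S],[side]),("TS",[T,S],[pl,side])]:
    p,m,n=refine(cs,fx,sg); print(nm,p[:2].round(2),np.rad2deg(p[2]).round(2),m.round(2),n)
np.save("fx.npy",p)
# sensor initial from top: block top corners
q0=onz(T,(236.5,303),50)
st=box(30,18,0,50)
for a in (0,1): pass
t4=[st[0],st[3],st[6],st[9]]
for nm,cs,sg in [("T",[T],[t4]),("S",[S],[t4]),("TS",[T,S],[t4,t4])]:
    q,m,n=refine(cs,[q0[0],q0[1],np.deg2rad(-92)],sg,n=15,win=3); print(nm,q[:2].round(2),np.rad2deg(q[2]).round(2),m.round(2),n)
    if nm=="T": qT=q
    if nm=="S": qS=q
np.save("q.npy",q)
a=draw(T["image"][:,:,::-1],T,q,st,6,205,285,66,40);b=draw(S["image"][:,:,::-1],S,q,st,6,205,220,66,40)
cv2.imwrite("pics/d1.png",np.hstack([a,b]))
cr=[((-52,-20,30),(53,-20,30)),((-52,20,38),(53,20,38)),((-52,-20,38),(53,-20,38))]
cr=[tuple(np.array(P)+[-70,0,0] for P in s) for s in cr]
hs=[((60,-55,85),(150,-55,85)),((60,55,85),(150,55,85)),((60,-55,85),(60,55,85)),((150,-55,85),(150,55,85))]
cv2.imwrite("pics/d2.png",draw(T["image"][:,:,::-1],T,p,pl+cr+hs,4,220,180,200,115))
cv2.imwrite("pics/d3.png",draw(S["image"][:,:,::-1],S,p,pl+cr+hs,5,240,195,160,120))
E
```

```text
T [564.44   3.07] -80.33 0.24 99
S [ 5.6126e+02 -1.0000e-02] -80.35 0.24 62
TS [563.8    2.44] -80.43 0.5 160
T [426.24 190.9 ] -91.41 0.18 60
S [426.28 180.98] -93.35 0.47 59
TS [426.38 190.52] -91.38 0.26 114
```

View pics/d1.png

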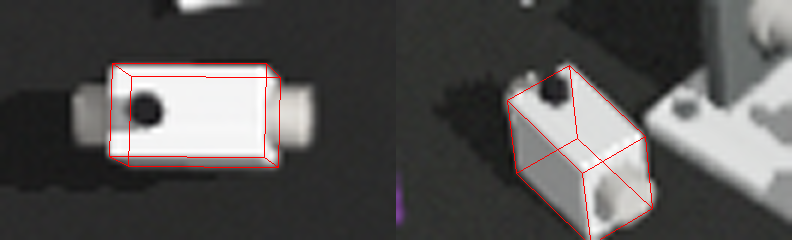

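View pics/d2.png

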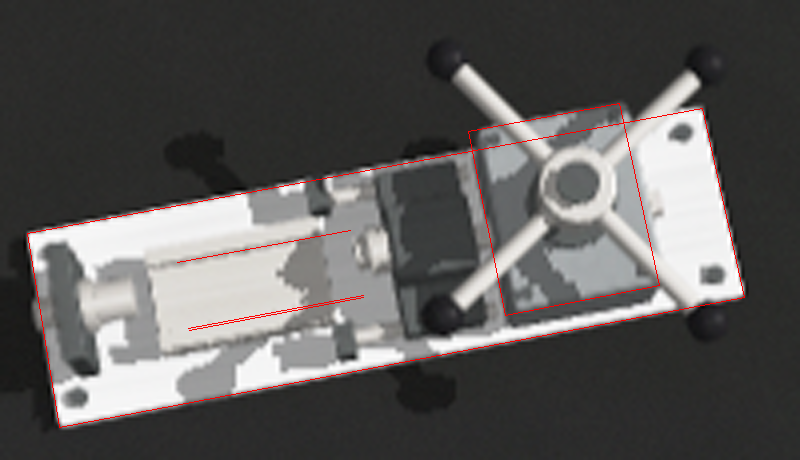

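View pics/d3.png

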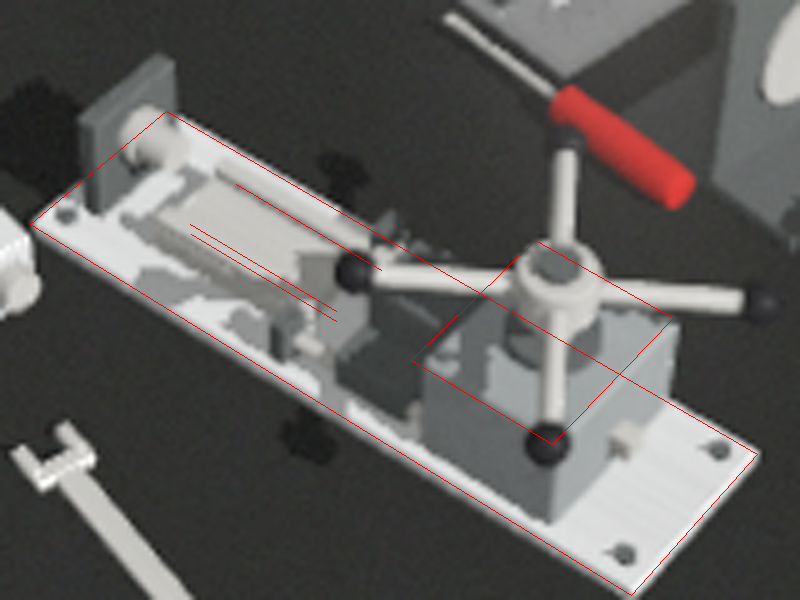

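```bash
python3 -m pendant '[[0.056,0.024,-0.035,0,-0.127],[0.056,0.048,-0.071,0,-0.254],[0.056,0.073,-0.106,0,-0.381],[0.056,0.097,-0.142,0,-0.508],[0.056,0.121,-0.177,0,-0.635]]' 20; python3 -m pendant '[[0.056,0.024,-0.035,-0.01,-0.127],[0.056,0.048,-0.071,-0.025,-0.254],[0.056,0.073,-0.106,-0.045,-0.381],[0.056,0.097,-0.142,-0.065,-0.508],[0.056,0.121,-0.177,-0.085,-0.635]]'
```

```text
time_s: 0.6
position: [305.4, 366.1, 205.2]
tcp_rot: [[0.822, -0.0, -0.569], [0.569, -0.001, 0.822], [-0.001, -1.0, -0.0]]
force: [0.1, -0.2, 0.5]
grip_width: 0.62
time_s: 1.1
position: [426.6, 189.1, 119.7]
tcp_rot: [[1.0, 0.0, 0.03], [-0.03, 0.0, 1.0], [0.0, -1.0, 0.0]]
force: [0.2, 0.5, -0.3]
grip_width: 0.595
```

```bash
python3 - <<'E'
from h import *
T=load("top0.npz");S=load("side0.npz");p=np.load("fx.npy");q=np.load("q.npy")
st=box(30,18,0,50); t4=[st[0],st[6],st[9],st[3]]
for sg in ([st[0],st[3],st[6],st[9]],[st[0],st[6],st[9],st[1],st[2]]):
    print(refine([S],q,[sg],n=15,win=4),)
# cradle/stop/nose/carriage features T,S per-camera
pT=np.array([564.44,3.07,np.deg2rad(-80.34)]);pS=np.array([561.26,-.01,np.deg2rad(-80.35)])
def loc(pp,X):
    c,s=np.cos(pp[2]),np.sin(pp[2]);d=X[:2]-pp[:2];return np.array([c*d[0]+s*d[1],-s*d[0]+c*d[1]])
c2=lambda x,y:(x/4+220,y/4+180); c3=lambda x,y:(x/5+240,y/5+195)
print("stop face T",loc(pT,onz(T,c2(136,298),58)),"nose face T",loc(pT,onz(T,c2(358,248),58)))
print("stop face S",loc(pS,onz(S,c3(172,146),58)))
print("hub T",loc(pT,onz(T,c2(577,184),139)),loc(pT,np.array([583.74,-105.92])),"S",loc(pS,onz(S,c3(556,266),139)),loc(pS,np.array([586.67,-103.96])))
print("carr T",loc(pT,onz(T,c2(378,175),75)),loc(pT,onz(T,c2(405,335),75)))
print("cradle ends T",loc(pT,onz(T,c2(152,305),30)),loc(pT,onz(T,c2(328,270),30)))
E
```

```text
(array([426.09893866, 179.96399251,  -1.65284227]), np.float64(0.5086698118409351), 59)
(array([427.45702864, 192.64616747,  -1.60429086]), np.float64(0.24194914989340238), 74)
stop face T [-146.96384191   -1.82941455] nose face T [-13.99926948   2.91458729]
stop face S [-157.43942079    8.4517878 ]
hub T [110.3958937   -0.51033255] [110.68317809   0.73769108] S [105.65187654   6.14708277] [106.73857697   7.62540402]
carr T [ 5.13632546 39.97031285] [  2.65237669 -55.65831873]
cradle ends T [-140.34362808   -2.36359656] [-33.44708264  -1.31862509]
```

```bash
python3 -m pendant '[[0.056,0,0,-0.035,0],[0.056,0,0,-0.07,0],[0.056,0,0,-0.09,0],[0.056,0,0,-0.102,0],[0.056,0,0,-0.102,0]]'; python3 - <<'E'
from workcell import env
import cv2,numpy as np
from h import *
s=env.sense();print(s["position"],s["force"])
o=[]
for n,(x,y) in {"top":(190,265),"side":(190,200)}.items():
    p=env.read_camera(n); o.append(cv2.resize(p["image"][y:y+80,x:x+100,::-1],None,fx=4,fy=4,interpolation=cv2.INTER_CUBIC))
cv2.imwrite("pics/g1.png",np.hstack(o))
E
```

```text
time_s: 1.6
position: [424.3, 190.1, 16.7]
tcp_rot: [[1.0, -0.005, 0.025], [-0.025, -0.001, 1.0], [-0.005, -1.0, -0.001]]
force: [-0.5, 0.2, -0.4]
grip_width: 0.597
[424.2588743  190.12296427  16.67396419] [-0.52701134  0.19195548 -0.44267845]
```

View pics/g1.png

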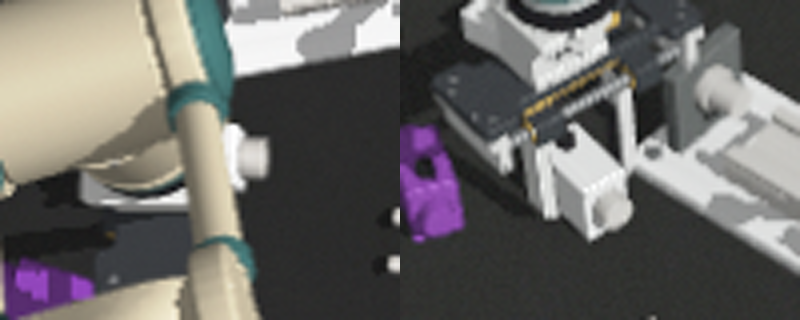

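The fingers straddle the sensor's block in the side crop (about (575,180)), clear of the stop and of the purple look-alike. Next I close the gripper.

```bash
python3 -m pendant '[[0.03,0,0,0,0],[0.03,0,0,0,0],[0.03,0,0,0,0],[0.03,0,0,0,0]]' 20; python3 -m pendant '[[0.03,0,0,0.03,0],[0.03,0,0,0.08,0],[0.03,0,0,0.12,0],[0.03,0,0,0.14,0]]' 20
```

```text
time_s: 2.1
position: [425.8, 191.0, 19.2]
tcp_rot: [[1.0, 0.0, 0.025], [-0.025, 0.0, 1.0], [0.0, -1.0, 0.0]]
force: [-2.0, 0.3, 5.5]
grip_width: 0.38
time_s: 2.5
position: [427.8, 191.2, 161.9]
tcp_rot: [[1.0, 0.006, 0.025], [-0.025, 0.001, 1.0], [0.006, -1.0, 0.002]]
force: [0.4, 0.1, -2.5]
grip_width: 0.38
```

```bash
python3 -m pendant '[[0.03,0.03,-0.026,0,0.048],[0.03,0.062,-0.052,0,0.097],[0.03,0.093,-0.078,0,0.145],[0.03,0.1235,-0.104,0,0.193],[0.03,0.1235,-0.104,-0.04,0.193]]' 20;  python3 -m pendant '[[0.03,0,0,-0.03,0],[0.03,0,0,-0.05,0],[0.03,0,0,-0.05,0],[0.03,0,0,-0.05,0]]' 20; cat >> h.py <<'E'
def snap(tag):
    from workcell import env
    s=env.sense(); o=[]
    for n in ("top","side"):
        p=env.read_camera(n); cv2.imwrite(f"pics/{n}{tag}.png",p["image"][:,:,::-1]); np.savez(f"{n}{tag}.npz",**p); o.append(p)
    print(s["time_s"],s["position"].round(2),s["force"].round(2)); return o,s
E
python3 - <<'E'
from h import *
(T,S),s=snap("1")
z=lambda c,x,y,w,h,f:cv2.resize(c["image"][y:y+h,x:x+w,::-1],None,fx=f,fy=f,interpolation=cv2.INTER_CUBIC)
cv2.imwrite("pics/h1.png",np.hstack([z(T,220,200,100,120,4),z(S,225,170,100,120,4)]))
E
```

```text
time_s: 3.0
position: [559.5, 83.4, 122.4]
tcp_rot: [[0.986, 0.018, -0.165], [0.165, -0.002, 0.986], [0.017, -1.0, -0.005]]
force: [2.1, 0.2, -2.5]
grip_width: 0.383
time_s: 3.4
position: [549.5, 86.8, 68.4]
tcp_rot: [[0.986, -0.001, -0.167], [0.167, -0.0, 0.986], [-0.001, -1.0, 0.0]]
force: [-0.4, -0.4, -2.7]
grip_width: 0.384
3.4 [549.52  86.77  68.35] [-0.41 -0.43 -2.73]
```

View pics/h1.png

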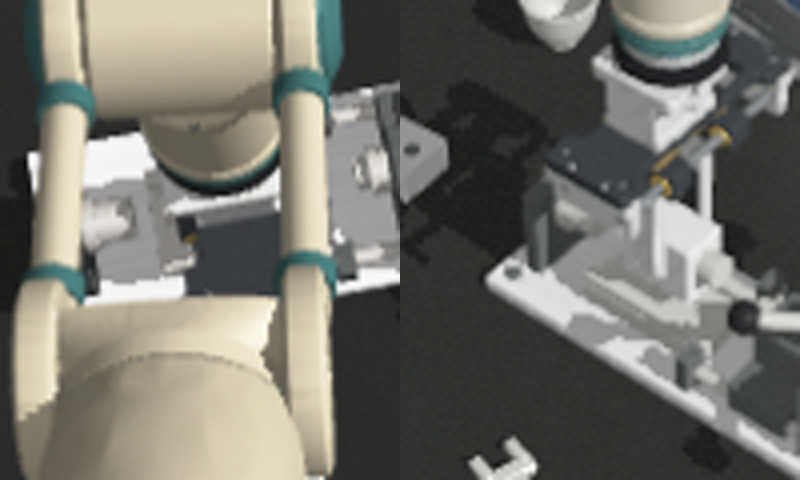

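```bash
python3 - <<'E'
from h import *
S=load("side1.npz")
u=49.2
b=box(30,18,u,u+50)
q0=[549.5,86.8,np.deg2rad(-80.4)]
# edges: [0]=-y side top,[3]=+x end top,[5]=vertical(+x,-y)->index? 
segs=[b[3],b[4],b[5],((-30+35,-18,u+50),(30,-18,u+50)),((-5,-18,u),(30,-18,u)),b[8]]
cv2.imwrite("pics/h2.png",draw(S["image"][:,:,::-1],S,q0,segs,8,270,205,60,60))
for sg in (segs,[b[3],b[4],b[5]],[b[3],b[5],b[8],b[4],segs[4]]):
    q,m,n=refine([S],q0,[sg],n=15,win=3);print(q[:2],np.rad2deg(q[2]),m,n)
q,m,n=refine([S],q0,[segs],n=15,win=3)
cv2.imwrite("pics/h3.png",np.hstack([draw(S["image"][:,:,::-1],S,q0,segs,6,270,205,60,60),draw(S["image"][:,:,::-1],S,q,segs,6,270,205,60,60)]))
z=12
pl=[((-100,-60,z),(210,-60,z)),((210,-60,z),(210,60,z)),((-210,-60,z),(-210,-30,z))]
print(refine([S],[561.26,0,-1.402],[pl]))
E
```

```text
[551.73209925  82.91366613] -80.72360176871058 0.7434209811181427 84
[548.23551526  81.93047668] -77.52693458236568 0.7499784866008904 42
[547.65610452  80.8064219 ] -76.70418034606479 0.9831385913094004 67
(array([561.78272146,   0.96819735,  -1.41037071]), np.float64(0.5160529728194878), 75)
```

View pics/h3.png

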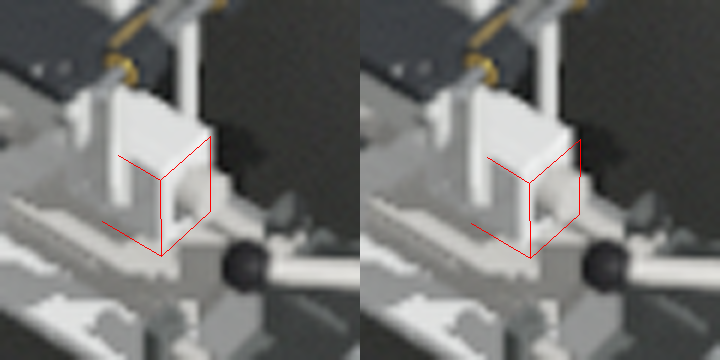

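```bash
cat >> h.py <<'E'
def offs(c,p,seg,n=30,win=4,lo=.05,hi=.95,sgn=0):
    """per-point px offset of strongest edge along normal; returns offsets & normal & grad"""
    from scipy.ndimage import map_coordinates,gaussian_filter
    g0=gaussian_filter(cv2.cvtColor(c["image"],cv2.COLOR_RGB2GRAY).astype(float),0.5)
    t=np.linspace(lo,hi,n)[:,None]; X=np.array(seg[0])*(1-t)+np.array(seg[1])*t
    uv=proj(c,place(p,X)); d=uv[-1]-uv[0]; d/=np.linalg.norm(d); nn=np.array([-d[1],d[0]])
    o=np.arange(-win,win+.01,.25); Q=uv[:,None]+o[None,:,None]*nn
    v=map_coordinates(g0,[Q[...,1],Q[...,0]],order=1)
    return o,v,nn
E
python3 - <<'E'
from h import *
S0=load("side0.npz");T0=load("top0.npz");S=load("side1.npz")
np.set_printoptions(linewidth=200)
def show(nm,c,p,seg,**k):
    o,v,nn=offs(c,p,seg,**k); m=np.median(v,0)
    g=np.gradient(m); 
    # px per mm of lateral(+y fixture) shift along nn
    q=np.array(p,float); A=proj(c,place(q,np.array([seg[0]])))[0]; B=proj(c,place(q,np.array([seg[0]])+[0,1,0]))[0]
    print(nm,"px/mm lat",((B-A)@nn).round(3),"peaks",[(o[i],g[i].round(1)) for i in range(1,len(o)-1) if abs(g[i])>=abs(g[i-1]) and abs(g[i])>abs(g[i+1]) and abs(g[i])>3])
u=49.2; q0=[549.52,86.77,np.deg2rad(-80.4)]
b=box(30,18,u,u+50)
print("sensor in hand S (hand pose)")
show("top -y",S,q0,((12,-18,u+50),(28,-18,u+50)))
show("bot -y",S,q0,((12,-18,u),(28,-18,u)))
show("vert near",S,q0,b[5]);show("vert far",S,q0,b[8]);show("top +y",S,q0,((8,18,u+50),(28,18,u+50)));show("top end",S,q0,b[3])
for nm,c,p in (("S0",S0,[561.5,.5,np.deg2rad(-80.35)]),("T0",T0,[564.44,3.07,np.deg2rad(-80.34)])):
    print(nm)
    for y,z in ((-31,38),(-20,38),(-20,30),(20,38),(20,30),(31,38),(-60,12),(60,12)):
        show(f"{y},{z}",c,p,((-130,y,z),(-75,y,z)) if abs(y)<50 else ((-130,y,z),(-40,y,z)))
E
```

```text
sensor in hand S (hand pose)
top -y px/mm lat -0.296 peaks [(np.float64(-0.75), np.float64(-8.9))]
bot -y px/mm lat -0.294 peaks [(np.float64(-3.5), np.float64(-4.0)), (np.float64(-1.25), np.float64(6.0))]
vert near px/mm lat 0.23 peaks [(np.float64(0.0), np.float64(8.7)), (np.float64(2.0), np.float64(-9.4))]
vert far px/mm lat 0.222 peaks [(np.float64(-0.5), np.float64(-8.7)), (np.float64(0.75), np.float64(-6.3)), (np.float64(1.75), np.float64(-9.0)), (np.float64(3.0), np.float64(-12.3))]
top +y px/mm lat -0.288 peaks [(np.float64(-2.5), np.float64(14.6)), (np.float64(-1.0), np.float64(9.2)), (np.float64(-0.5), np.float64(8.4))]
top end px/mm lat -0.0 peaks [(np.float64(2.0), np.float64(-4.2)), (np.float64(2.75), np.float64(-4.2))]
S0
-31,38 px/mm lat -0.292 peaks [(np.float64(-1.5), np.float64(-7.6))]
-20,38 px/mm lat -0.29 peaks [(np.float64(1.5), np.float64(-7.7))]
-20,30 px/mm lat -0.29 peaks [(np.float64(0.0), np.float64(-7.8))]
20,38 px/mm lat -0.282 peaks [(np.float64(-1.5), np.float64(-7.3)), (np.float64(0.25), np.float64(7.1))]
20,30 px/mm lat -0.282 peaks [(np.float64(-3.2
[... 412 characters left out ...]
, (np.float64(1.5), np.float64(6.1)), (np.float64(2.25), np.float64(6.6)), (np.float64(3.0), np.float64(5.2)), (np.float64(3.75), np.float64(9.9))]
-20,38 px/mm lat -0.416 peaks [(np.float64(3.75), np.float64(-8.4))]
-20,30 px/mm lat -0.414 peaks []
20,38 px/mm lat -0.412 peaks [(np.float64(-0.75), np.float64(-6.8)), (np.float64(1.25), np.float64(5.8))]
20,30 px/mm lat -0.41 peaks [(np.float64(-1.5), np.float64(-6.6)), (np.float64(0.5), np.float64(6.0))]
31,38 px/mm lat -0.41 peaks []
-60,12 px/mm lat -0.414 peaks [(np.float64(-3.0), np.float64(13.2)), (np.float64(-2.0), np.float64(4.2)), (np.float64(0.0), np.float64(-23.7))]
60,12 px/mm lat -0.4 peaks [(np.float64(-0.25), np.float64(27.9))]
```

```bash
python3 -m pendant '[[0.03,0,0,-0.008,0],[0.03,0,0,-0.010,0],[0.03,0,0,-0.0115,0],[0.03,0,0,-0.013,0],[0.03,0,0,-0.013,0]]' 20
```

```text
time_s: 4.0
position: [549.5, 86.8, 55.4]
tcp_rot: [[0.986, -0.0, -0.167], [0.167, -0.0, 0.986], [-0.0, -1.0, -0.0]]
force: [0.5, -0.1, -2.1]
grip_width: 0.38
```

```bash
python3 -m pendant '[[0.03,0,0,-0.001,0],[0.03,0,0,-0.002,0],[0.03,0,0,-0.002,0]]' 20
```

```text
time_s: 4.3
position: [549.5, 86.8, 53.4]
tcp_rot: [[0.986, -0.0, -0.167], [0.167, -0.0, 0.986], [-0.0, -1.0, -0.0]]
force: [0.7, -0.2, -2.9]
grip_width: 0.381
```

```bash
python3 -m pendant '[[0.03,0,0,-0.001,0],[0.03,0,0,-0.002,0],[0.03,0,0,-0.003,0],[0.03,0,0,-0.003,0]]' 20
```

```text
time_s: 4.7
position: [549.4, 86.8, 50.3]
tcp_rot: [[0.986, -0.0, -0.167], [0.167, -0.0, 0.986], [-0.0, -1.0, 0.0]]
force: [-0.7, 0.2, -3.0]
grip_width: 0.382
```

```bash
python3 - <<'E'
from h import *
(T,S),s=snap("2")
cv2.imwrite("pics/i1.png",cv2.resize(S["image"][190:270,240:340,::-1],None,fx=8,fy=7,interpolation=cv2.INTER_CUBIC))
E
```

```text
4.7 [549.41  86.77  50.29] [-0.68  0.15 -2.95]
```

View pics/i1.png

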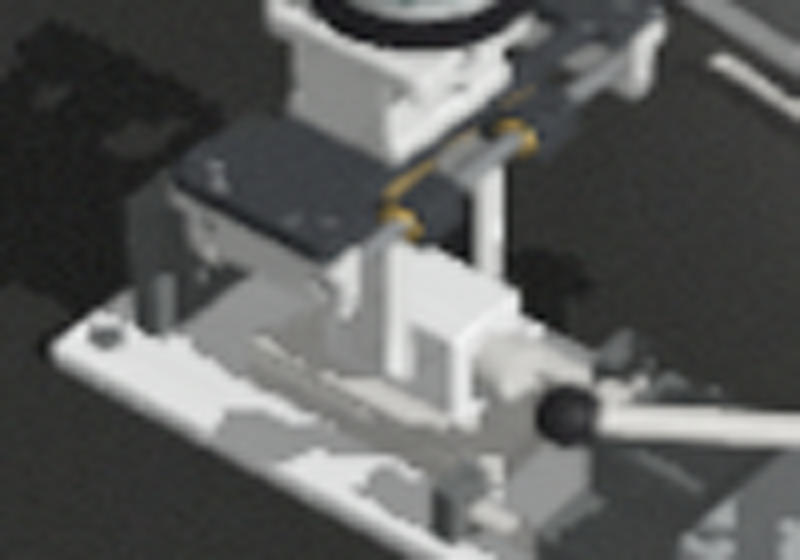

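The side crop shows the sensor's lower edge (about (440,410)) behind the near cradle wall, so it is in the channel. I lower it the last millimetre or so.

```bash
python3 -m pendant '[[0.03,0,0,-0.0005,0],[0.03,0,0,-0.001,0],[0.03,0,0,-0.0015,0],[0.03,0,0,-0.0015,0]]' 20
```

```text
time_s: 5.2
position: [549.6, 86.8, 49.2]
tcp_rot: [[0.986, 0.0, -0.167], [0.167, -0.0, 0.986], [0.0, -1.0, -0.0]]
force: [-0.2, 0.0, -1.4]
grip_width: 0.38
```

```bash
python3 -m pendant '[[0.052,0,0,0,0],[0.056,0,0,0,0],[0.056,0,0,0,0],[0.056,0,0,0.03,0],[0.056,0,0,0.07,0]]' 20; python3 -m pendant '[[0.056,0,0,0.04,0],[0.056,-0.04,0.02,0.08,0],[0.056,-0.08,0.04,0.1,0],[0.056,-0.12,0.06,0.1,0],[0.056,-0.16,0.08,0.1,0]]' 20; python3 - <<'E'
from h import *
(T,S),s=snap("3")
z=lambda c,x,y,w,h,f:cv2.resize(c["image"][y:y+h,x:x+w,::-1],None,fx=f,fy=f,interpolation=cv2.INTER_CUBIC)
cv2.imwrite("pics/j1.png",z(T,220,190,200,110,4));cv2.imwrite("pics/j2.png",z(S,240,195,160,120,5))
E
```

```text
time_s: 5.7
position: [547.8, 86.7, 117.9]
tcp_rot: [[0.986, -0.005, -0.167], [0.167, -0.0, 0.986], [-0.005, -1.0, 0.001]]
force: [-0.1, 0.2, -0.9]
grip_width: 0.6
time_s: 6.2
position: [388.7, 167.5, 220.4]
tcp_rot: [[0.986, 0.003, -0.166], [0.166, 0.001, 0.986], [0.003, -1.0, 0.001]]
force: [-0.1, 0.2, -0.8]
grip_width: 0.599
6.2 [388.68 167.53 220.39] [-0.08  0.16 -0.78]
```

View pics/j1.png

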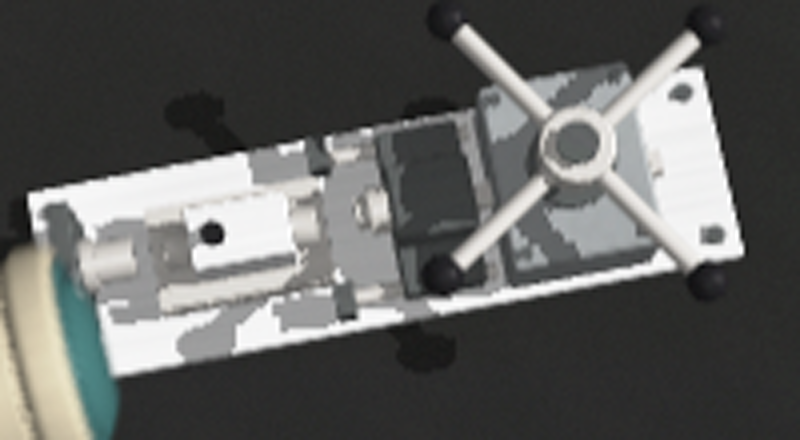

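View pics/j2.png

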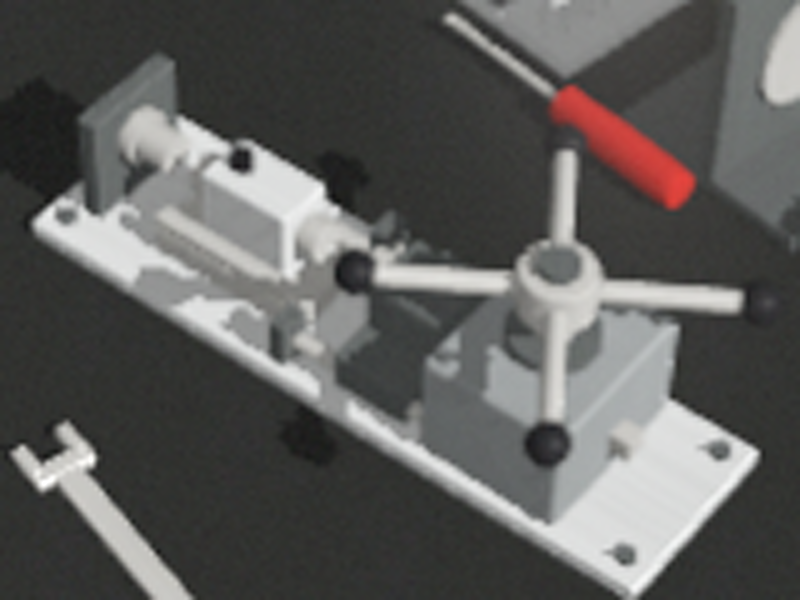

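The sensor stands upright in the cradle with its hubs along the channel (top crop: hubs at (165,250) and (310,222), stop face at (135,258), nose at (360,212)). I check the camera bias there and work out the capstan pose.

```bash
python3 - <<'E'
from h import *
T=load("top3.npz");S=load("side3.npz")
b=box(30,18,30,80); t4=[b[0],b[3],b[6],b[9]]
for nm,c in (("T",T),("S",S)):
    for sg in (t4,[b[0],b[6],b[3]]):
        q,m,n=refine([c],[549.5,86.8,np.deg2rad(-80.4)],[sg],n=15,win=3);print(nm,q[:2].round(2),np.rad2deg(q[2]).round(2),m.round(2),n)
# knobs by dark blobs
def knob(c,X):
    uv=proj(c,X)[0]; x,y=uv.round().astype(int); w=9
    g=cv2.cvtColor(c["image"],cv2.COLOR_RGB2GRAY)[y-w:y+w+1,x-w:x+w+1]; return uv,g
c2=lambda x,y:(x/4+220,y/4+180)
H=np.array([583.8,-106.4])
for nm,c in (("T",T),("S",S)):
  for a in (42.6,-46.8,-137.6,132.6):
    a=np.deg2rad(a)
    print(nm,proj(c,[H[0]+104*np.cos(a),H[1]+104*np.sin(a),125])[0].round(1))
  print("hub top",proj(c,[*H,139])[0].round(1))
E
```

```text
T [549.96  86.59] -79.16 0.24 50
T [549.88  87.11] -79.51 0.25 34
S [551.66  84.24] -80.31 0.28 59
S [551.85  82.21] -80.48 0.25 45
T [331.8 194.6]
T [396.1 195.6]
T [396.8 259.8]
T [330.8 258.4]
hub top [364.5 225.4]
S [353.1 224.3]
S [391.8 255.6]
S [349.4 284.1]
S [311.1 249.7]
hub top [351.8 249.1]
```

```bash
python3 -m pendant '[[0,0.016,-0.034,0,0.057],[0,0.032,-0.067,0,0.115],[0,0.048,-0.101,0,0.172],[0,0.064,-0.134,0,0.23],[0,0.08,-0.168,0,0.287]]' 20; python3 -m pendant '[[0,0.016,-0.034,0,0.057],[0,0.032,-0.067,-0.01,0.115],[0,0.048,-0.101,-0.025,0.172],[0,0.064,-0.134,-0.045,0.23],[0,0.08,-0.168,-0.059,0.287]]' 20;python3 -m pendant '[[0,0,0,0,0],[0,0,0,0,0]]' 20; python3 - <<'E'
from h import *
(T,S),s=snap("4")
print(s["grip_width"],s["tcp_rot"][:2,0], s["joint_positions"].round(1))
z=lambda c,x,y,w,h,f:cv2.resize(c["image"][y:y+h,x:x+w,::-1],None,fx=f,fy=f,interpolation=cv2.INTER_CUBIC)
cv2.imwrite("pics/k1.png",np.hstack([z(T,300,170,120,130,3.3),z(S,290,180,120,130,3.3)]))
E
```

```text
time_s: 6.8
position: [470.8, -3.1, 219.1]
tcp_rot: [[0.897, 0.001, -0.441], [0.441, -0.0, 0.897], [0.001, -1.0, -0.001]]
force: [0.7, 0.4, 0.3]
grip_width: 0.208
time_s: 7.3
position: [550.1, -171.3, 158.7]
tcp_rot: [[0.736, -0.0, -0.677], [0.677, 0.0, 0.736], [-0.0, -1.0, 0.0]]
force: [0.3, 0.6, 0.5]
grip_width: 0.006
time_s: 7.5
position: [549.6, -170.2, 159.1]
tcp_rot: [[0.739, -0.001, -0.674], [0.674, 0.001, 0.739], [-0.0, -1.0, 0.002]]
force: [-1.0, 0.4, 0.4]
grip_width: 0.008
7.5 [ 549.57 -170.19  159.05] [-0.95  0.38  0.36]
0.007976131216607845 [0.7386274  0.67411377] [-24.1  17.6  90.5   0.   72.1 -66.5]
```

View pics/k1.png

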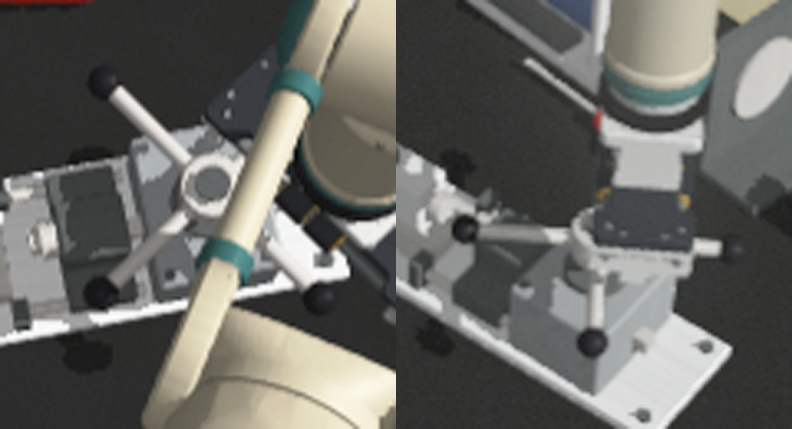

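```bash
python3 - <<'E'
from h import *
S=load("side4.npz");T=load("top4.npz")
for X in ([549.6,-170.2,159],[549.6,-170.2,256]): print(proj(S,X)[0],proj(T,X)[0])
cv2.imwrite("pics/k2.png",cv2.resize(S["image"][200:300,320:420,::-1],None,fx=7,fy=6,interpolation=cv2.INTER_CUBIC))
E
```

```text
[360.79158184 264.84696287] [394.91801149 238.04817498]
[363.9611702  237.47322778] [400.8481477  228.41629335]
```

View pics/k2.png

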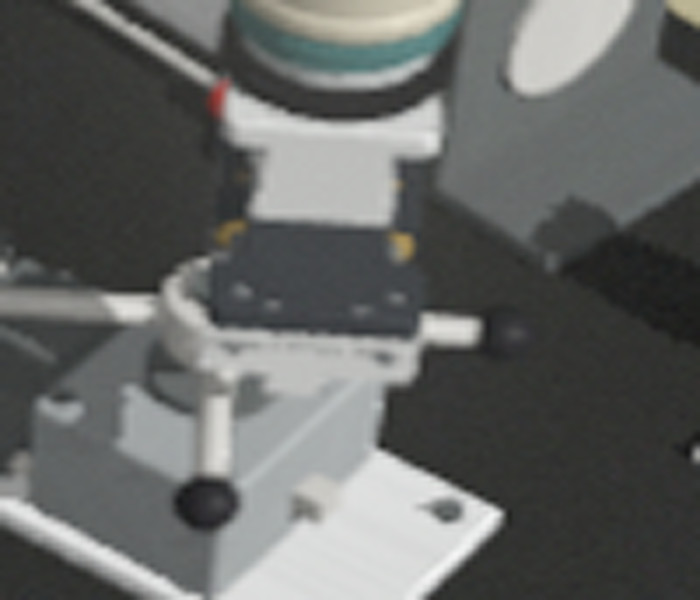

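```bash
python3 -m pendant '[[0,0,0,-0.02,0],[0,0,0,-0.04,0],[0,0,0,-0.051,0],[0,0,0,-0.051,0]]' 20; python3 - <<'E'
from h import *
# approach: clockwise tangent at spoke 222.5
a=np.deg2rad(222.5); print("cw tangent",-np.array([-np.sin(a),np.cos(a)]))
(T,S),s=snap("5"); print(s["ft_torque"])
E
```

```text
time_s: 8.0
position: [548.5, -167.9, 108.2]
tcp_rot: [[0.736, -0.002, -0.677], [0.677, 0.001, 0.736], [-0.001, -1.0, 0.002]]
force: [-0.2, -0.4, -0.0]
grip_width: 0.004
cw tangent [-0.67559021  0.73727734]
8.0 [ 548.48 -167.93  108.24] [-0.15 -0.39 -0.02]
[-0.01631418  0.01938207 -0.03675142]
```

```bash
python3 -m pendant '[[0,-0.001,0.0011,0,0],[0,-0.002,0.0022,0,0],[0,-0.003,0.0033,0,0],[0,-0.004,0.0044,0,0],[0,-0.005,0.0055,0,0]]' 20;
```

```text
time_s: 8.6
position: [544.5, -163.7, 109.1]
tcp_rot: [[0.737, 0.0, -0.676], [0.676, -0.0, 0.737], [0.0, -1.0, -0.0]]
force: [-0.7, 0.2, -0.6]
grip_width: 0.006
```

```bash
python3 -m pendant '[[0,-0.0007,0.0007,0,0],[0,-0.0014,0.0015,0,0],[0,-0.002,0.0022,0,0],[0,-0.0027,0.003,0,0],[0,-0.0034,0.0037,0,0]]' 20;
```

```text
time_s: 9.1
position: [542.8, -161.9, 109.1]
tcp_rot: [[0.737, 0.004, -0.676], [0.676, -0.004, 0.737], [0.0, -1.0, -0.005]]
force: [3.9, -5.7, -4.7]
grip_width: 0.007
```

```bash
cat > arc.py <<'E'
import sys,numpy as np
# arc.py x y step n : commanded xy, step deg cw, n calls
H=np.array([583.8,-105.5]); P=np.array([float(sys.argv[1]),float(sys.argv[2])]); st=float(sys.argv[3]); n=int(sys.argv[4])
v=P-H
def rot(v,a):
    a=np.deg2rad(a);return np.array([np.cos(a)*v[0]-np.sin(a)*v[1],np.sin(a)*v[0]+np.cos(a)*v[1]])
for k in range(n):
    print([[0]+[float(q) for q in ((rot(v,-st*i)-v)/1000).round(4)]+[0,round(-np.deg2rad(st*i),3)] for i in range(1,6)], (H+rot(v,-st*5)).round(2))
    v=rot(v,-st*5)
E
python3 arc.py 541.157 -160.017 3 6
```

```text
[[0, -0.0028, 0.0023, 0, np.float64(-0.052)], [0, -0.0055, 0.0048, 0, np.float64(-0.105)], [0, -0.008, 0.0073, 0, np.float64(-0.157)], [0, -0.0104, 0.0101, 0, np.float64(-0.209)], [0, -0.0127, 0.0129, 0, np.float64(-0.262)]] [ 528.5  -147.12]
[[0, -0.0021, 0.003, 0, np.float64(-0.052)], [0, -0.004, 0.006, 0, np.float64(-0.105)], [0, -0.0058, 0.0092, 0, np.float64(-0.157)], [0, -0.0074, 0.0124, 0, np.float64(-0.209)], [0, -0.0089, 0.0157, 0, np.float64(-0.262)]] [ 519.61 -131.39]
[[0, -0.0013, 0.0034, 0, np.float64(-0.052)], [0, -0.0024, 0.0069, 0, np.float64(-0.105)], [0, -0.0033, 0.0104, 0, np.float64(-0.157)], [0, -0.004, 0.0139, 0, np.float64(-0.209)], [0, -0.0045, 0.0175, 0, np.float64(-0.262)]] [ 515.1 -113.9]
[[0, -0.0003, 0.0036, 0, np.float64(-0.052)], [0, -0.0005, 0.0072, 0, np.float64(-0.105)], [0, -0.0005, 0.0109, 0, np.float64(-0.157)], [0, -0.0002, 0.0145, 0, np.float64(-0.209)], [0, 0.0002, 0.0181, 0, np.float64(-0.262)]] [515.27 -95.83]
[[0, 0.0006, 0.0036, 0, np.float64(-0.052)], [0, 0.0014, 0.0071, 0, np.float64(-0.105)], [0, 0.0024, 0.0106, 0, np.float64(-0.157)], [0, 0.0035, 0.014, 0, np.float64(-0.209)], [0, 0.0048, 0.0174, 0, np.float64(-0.262)]] [520.1  -78.42]
[[0, 0.0015, 0.0033, 0, np.float64(-0.052)], [0, 0.0032, 0.0065, 0, np.float64(-0.105)], [0, 0.005, 0.0096, 0, np.float64(-0.157)], [0, 0.007, 0.0127, 0, np.float64(-0.209)], [0, 0.0092, 0.0156, 0, np.float64(-0.262)]] [529.28 -62.86]
```

```bash
python3 -m pendant '[[0,-0.0028,0.0023,0,-0.052],[0,-0.0055,0.0048,0,-0.105],[0,-0.008,0.0073,0,-0.157],[0,-0.0104,0.0101,0,-0.209],[0,-0.0127,0.0129,0,-0.262]]' 20
```

```text
time_s: 9.6
position: [529.4, -149.8, 109.1]
tcp_rot: [[0.888, 0.002, -0.461], [0.461, -0.005, 0.888], [-0.0, -1.0, -0.005]]
force: [2.1, -7.6, -2.9]
grip_width: 0.008
```

```bash
python3 -m pendant '[[0,-0.0021,0.003,0,-0.052],[0,-0.004,0.006,0,-0.105],[0,-0.0058,0.0092,0,-0.157],[0,-0.0074,0.0124,0,-0.209],[0,-0.0089,0.0157,0,-0.262]]' 20;  python3 -m pendant '[[0,-0.0013,0.0034,0,-0.052],[0,-0.0024,0.0069,0,-0.105],[0,-0.0033,0.0104,0,-0.157],[0,-0.004,0.0139,0,-0.209],[0,-0.0045,0.0175,0,-0.262]]' 20
```

```text
time_s: 10.1
position: [519.3, -134.1, 109.1]
tcp_rot: [[0.977, -0.0, -0.215], [0.215, -0.005, 0.977], [-0.001, -1.0, -0.005]]
force: [-1.0, -7.8, -1.5]
grip_width: 0.007
time_s: 10.6
position: [513.7, -116.4, 109.0]
tcp_rot: [[0.999, -0.003, 0.045], [-0.045, -0.005, 0.999], [-0.003, -1.0, -0.005]]
force: [-3.2, -7.2, -0.3]
grip_width: 0.003
```

```bash
python3 -m pendant '[[0,-0.0003,0.0036,0,-0.052],[0,-0.0005,0.0072,0,-0.105],[0,-0.0005,0.0109,0,-0.157],[0,-0.0002,0.0145,0,-0.209],[0,0.0002,0.0181,0,-0.262]]' 20;  python3 -m pendant '[[0,0.0006,0.0036,0,-0.052],[0,0.0014,0.0071,0,-0.105],[0,0.0024,0.0106,0,-0.157],[0,0.0035,0.014,0,-0.209],[0,0.0048,0.0174,0,-0.262]]' 20;
```

```text
time_s: 11.1
position: [512.9, -97.8, 109.0]
tcp_rot: [[0.953, -0.005, 0.302], [-0.302, -0.004, 0.953], [-0.003, -1.0, -0.005]]
force: [-4.3, -6.2, 1.6]
grip_width: 0.006
time_s: 11.6
position: [516.9, -79.9, 109.0]
tcp_rot: [[0.842, -0.006, 0.539], [-0.539, -0.003, 0.842], [-0.004, -1.0, -0.006]]
force: [-5.3, -5.6, 4.1]
grip_width: 0.007
```

```bash
python3 -m pendant '[[0,0.0015,0.0033,0,-0.052],[0,0.0032,0.0065,0,-0.105],[0,0.005,0.0096,0,-0.157],[0,0.007,0.0127,0,-0.209],[0,0.0092,0.0156,0,-0.262]]' 20; python3 -m pendant '[[0,-0.002,-0.002,0,0],[0,-0.0044,-0.004,0,0],[0,-0.006,-0.0055,0,0],[0,-0.006,-0.0055,0.023,0],[0,-0.006,-0.0055,0.046,0]]' 20
```

```text
time_s: 12.1
position: [525.3, -63.6, 109.0]
tcp_rot: [[0.674, -0.008, 0.739], [-0.739, -0.002, 0.674], [-0.004, -1.0, -0.007]]
force: [-7.0, -3.3, 5.4]
grip_width: 0.003
time_s: 12.6
position: [522.6, -68.2, 154.9]
tcp_rot: [[0.675, -0.002, 0.738], [-0.738, 0.001, 0.675], [-0.002, -1.0, -0.001]]
force: [-0.1, -0.4, -0.2]
grip_width: 0.008
```

```bash
python3 -m pendant '[[0,0.0024,-0.0092,0,0.143],[0,0.0048,-0.0184,0,0.286],[0,0.0072,-0.0276,0,0.429],[0,0.0096,-0.0368,0,0.572],[0,0.012,-0.046,0,0.715]]' 20; python3 -m pendant '[[0,0.0024,-0.0092,0,0.143],[0,0.0048,-0.0184,0,0.286],[0,0.0072,-0.0276,0,0.429],[0,0.0096,-0.0368,0,0.572],[0,0.012,-0.046,0,0.715]]' 20; python3 -m pendant '[[0,0.0023,-0.0089,0,0.142],[0,0.0023,-0.0089,0,0.142],[0,0.0023,-0.0089,0,0.142]]' 20; python3 - <<'E'
from h import *
(T,S),s=snap("6")
z=lambda c,x,y,w,h,f:cv2.resize(c["image"][y:y+h,x:x+w,::-1],None,fx=f,fy=f,interpolation=cv2.INTER_CUBIC)
cv2.imwrite("pics/l1.png",np.hstack([z(T,225,185,200,110,2),z(T,225,185,200,110,2)]))
cv2.imwrite("pics/l1.png",np.vstack([z(T,220,185,200,75,4),z(S,240,195,200,75,4)]))
E
```

```text
time_s: 13.1
position: [535.4, -114.7, 155.0]
tcp_rot: [[0.994, 0.0, 0.109], [-0.109, 0.0, 0.994], [0.0, -1.0, 0.0]]
force: [-0.6, -0.2, -0.5]
grip_width: 0.001
time_s: 13.6
position: [547.4, -160.7, 154.9]
tcp_rot: [[0.822, 0.0, -0.57], [0.57, 0.0, 0.822], [0.001, -1.0, 0.0]]
force: [0.2, 0.4, 0.6]
grip_width: 0.004
time_s: 13.9
position: [549.4, -169.0, 154.8]
tcp_rot: [[0.739, -0.0, -0.673], [0.673, 0.001, 0.739], [0.0, -1.0, 0.001]]
force: [-0.0, 0.5, -0.2]
grip_width: 0.004
13.9 [ 549.38 -169.03  154.83] [-0.02  0.53 -0.23]
```

View pics/l1.png

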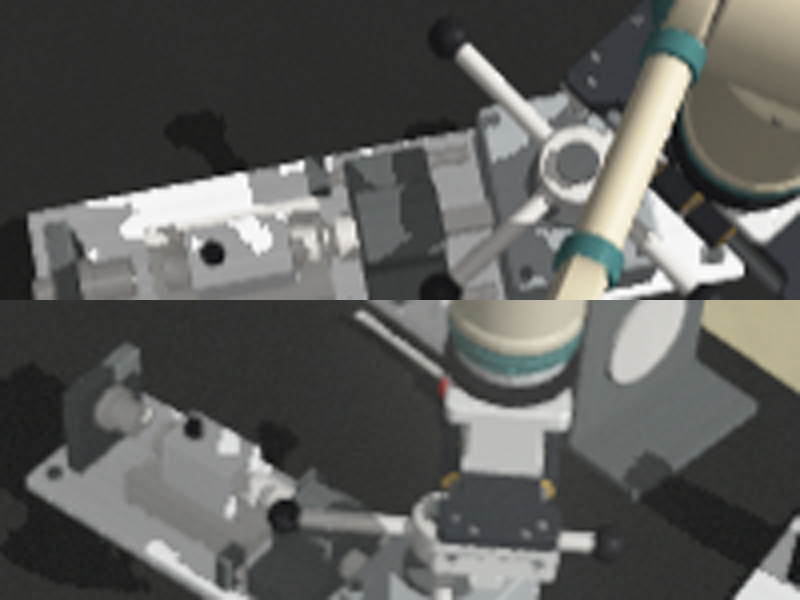

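The carriage has advanced about 19 mm. The nose (top crop (340,235)) is now just short of the sensor's hub (320,235), and a spoke stands where the first one did. Second quarter turn next.

```bash
python3 -m pendant '[[0,0,0,-0.02,0],[0,0,0,-0.04,0],[0,0,0,-0.046,0],[0,-0.0015,0.0016,-0.046,0],[0,-0.003,0.0032,-0.046,0]]' 20; python3 -m pendant '[[0,-0.001,0.0011,0,0],[0,-0.002,0.0022,0,0],[0,-0.003,0.0033,0,0],[0,-0.0042,0.0046,0,0],[0,-0.0054,0.006,0,0]]' 20
```

```text
time_s: 14.5
position: [546.9, -165.9, 109.6]
tcp_rot: [[0.737, 0.001, -0.676], [0.676, -0.0, 0.737], [0.001, -1.0, -0.001]]
force: [0.9, -0.1, -0.1]
grip_width: 0.004
time_s: 15.0
position: [542.2, -161.1, 109.4]
tcp_rot: [[0.737, 0.003, -0.676], [0.676, -0.002, 0.737], [0.0, -1.0, -0.004]]
force: [1.8, -4.5, -2.8]
grip_width: 0.006
```

```bash
python3 -m pendant '[[0,-0.0028,0.0023,0,-0.052],[0,-0.0055,0.0048,0,-0.105],[0,-0.008,0.0073,0,-0.157],[0,-0.0104,0.0101,0,-0.209],[0,-0.0127,0.0129,0,-0.262]]' 20;python3 -m pendant '[[0,-0.0021,0.003,0,-0.052],[0,-0.004,0.006,0,-0.105],[0,-0.0058,0.0092,0,-0.157],[0,-0.0074,0.0124,0,-0.209],[0,-0.0089,0.0157,0,-0.262]]' 20
```

```text
time_s: 15.5
position: [529.9, -150.2, 109.5]
tcp_rot: [[0.888, 0.003, -0.461], [0.461, -0.006, 0.887], [0.0, -1.0, -0.007]]
force: [1.6, -6.9, -1.1]
grip_width: 0.007
time_s: 16.0
position: [519.7, -134.7, 109.4]
tcp_rot: [[0.976, 0.001, -0.216], [0.216, -0.006, 0.976], [-0.001, -1.0, -0.006]]
force: [-1.2, -8.2, 0.1]
grip_width: 0.005
```

```bash
  python3 -m pendant '[[0,-0.0013,0.0034,0,-0.052],[0,-0.0024,0.0069,0,-0.105],[0,-0.0033,0.0104,0,-0.157],[0,-0.004,0.0139,0,-0.209],[0,-0.0045,0.0175,0,-0.262]]' 20;python3 -m pendant '[[0,-0.0003,0.0036,0,-0.052],[0,-0.0005,0.0072,0,-0.105],[0,-0.0005,0.0109,0,-0.157],[0,-0.0002,0.0145,0,-0.209],[0,0.0002,0.0181,0,-0.262]]' 20
```

```text
time_s: 16.5
position: [513.9, -116.9, 109.4]
tcp_rot: [[0.999, -0.002, 0.045], [-0.045, -0.006, 0.999], [-0.002, -1.0, -0.006]]
force: [-3.1, -7.6, 2.1]
grip_width: 0.007
time_s: 17.0
position: [513.0, -98.2, 109.3]
tcp_rot: [[0.953, -0.004, 0.302], [-0.302, -0.005, 0.953], [-0.003, -1.0, -0.006]]
force: [-5.0, -5.8, 4.4]
grip_width: 0.001
```

```bash
  python3 - <<'E'
from h import *
(T,S),s=snap("7")
z=lambda c,x,y,w,h,f:cv2.resize(c["image"][y:y+h,x:x+w,::-1],None,fx=f,fy=f,interpolation=cv2.INTER_CUBIC)
cv2.imwrite("pics/m1.png",np.vstack([z(T,220,205,160,60,5),z(S,240,195,160,60,5)]))
E
```

```text
17.0 [512.97 -98.22 109.32] [-5.03 -5.81  4.4 ]
```

View pics/m1.png

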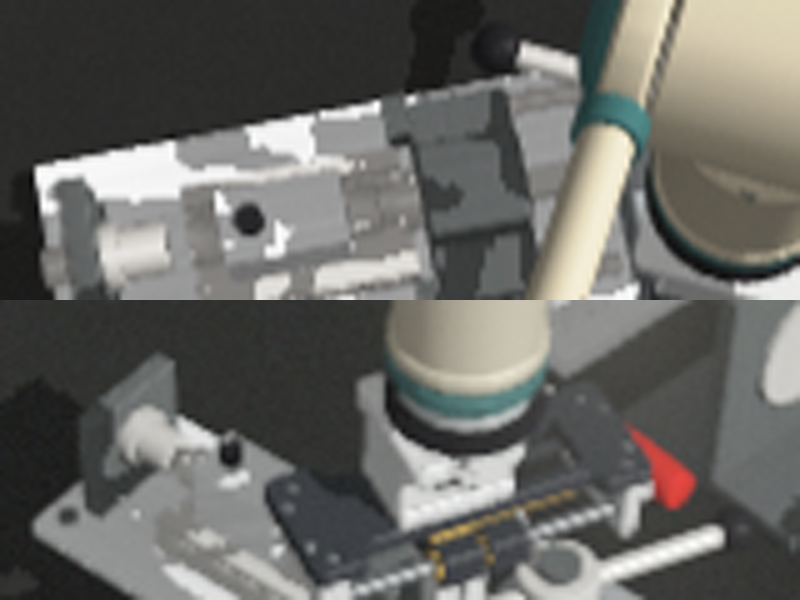

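```bash
  python3 - <<'E'
from h import *
T3=load("top3.npz");T=load("top7.npz");pT=np.array([564.0,3.07,np.deg2rad(-80.34)])
def loc(pp,X):
    c,s=np.cos(pp[2]),np.sin(pp[2]);d=X[:2]-pp[:2];return np.array([c*d[0]+s*d[1],-s*d[0]+c*d[1]])
def stub(c,x0,y0,w=7):
    g=cv2.cvtColor(c["image"],cv2.COLOR_RGB2GRAY)[y0-w:y0+w+1,x0-w:x0+w+1].astype(float)
    m=np.clip(90-g,0,None); ys,xs=np.mgrid[-w:w+1,-w:w+1]; return x0+(m*xs).sum()/m.sum(), y0+(m*ys).sum()/m.sum()
a=stub(T3,273,248,5);b=stub(T,270,249,5);print(a,b)
A=loc(pT,onz(T3,a,88));B=loc(pT,onz(T,b,88));print(A,B)
print("hub end toward stop now",-130+(B-A)[0])
for uv in ((136/4+220,298/4+180),(168/5+220,245/5+205),(166/5+220,265/5+205)): print("stop",loc(pT,onz(T,uv,58)))
E
```

```text
(np.float64(272.72549019607845), np.float64(248.03495311167944)) (np.float64(269.3937449879711), np.float64(248.682437850842))
[-99.96635976  -0.50306831] [-107.73124455   -0.5466671 ]
hub end toward stop now -137.76488478514696
stop [-146.89000939   -1.39565337]
stop [-1.47611155e+02 -4.89298300e-02]
stop [-150.1222241    -9.22281855]
```

```bash
python3 -m pendant '[[0,0.0006,0.0036,0,-0.052],[0,0.0014,0.0071,0,-0.105],[0,0.0024,0.0106,0,-0.157],[0,0.0035,0.014,0,-0.209],[0,0.0048,0.0174,0,-0.262]]' 20;
```

```text
time_s: 17.6
position: [517.0, -80.2, 109.2]
tcp_rot: [[0.842, -0.006, 0.539], [-0.539, -0.004, 0.842], [-0.003, -1.0, -0.006]]
force: [-5.8, -5.6, 4.9]
grip_width: 0.005
```

```bash
python3 -m pendant '[[0,0.0015,0.0033,0,-0.052],[0,0.0032,0.0065,0,-0.105],[0,0.005,0.0096,0,-0.157]]' 20; python3 - <<'E'
from h import *
(T,S),s=snap("8")
z=lambda c,x,y,w,h,f:cv2.resize(c["image"][y:y+h,x:x+w,::-1],None,fx=f,fy=f,interpolation=cv2.INTER_CUBIC)
cv2.imwrite("pics/n1.png",np.vstack([z(T,220,205,160,60,5),z(S,240,195,160,60,5)]))
E
```

```text
time_s: 17.9
position: [521.5, -70.1, 109.3]
tcp_rot: [[0.748, -0.007, 0.664], [-0.664, -0.003, 0.748], [-0.003, -1.0, -0.007]]
force: [-7.1, -3.4, 5.9]
grip_width: 0.005
17.9 [521.54 -70.12 109.27] [-7.06 -3.39  5.94]
```

View pics/n1.png

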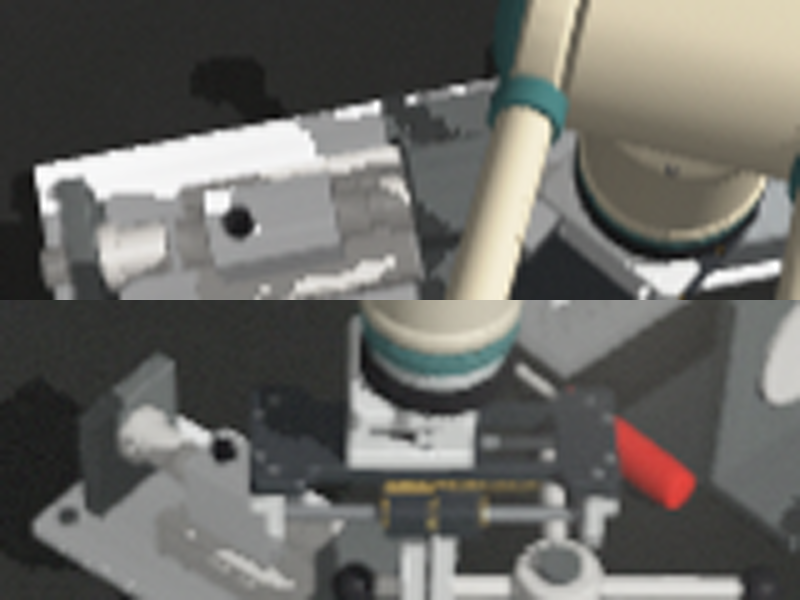

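```bash
python3 -m pendant '[[0,0.002,0.0031,0,-0.052],[0,0.0042,0.006,0,-0.105]]' 20; python3 -m pendant '[[0,-0.002,-0.002,0,0],[0,-0.0044,-0.004,0,0],[0,-0.006,-0.0055,0,0],[0,-0.006,-0.0055,0.023,0],[0,-0.006,-0.0055,0.046,0]]' 20; python3 -m pendant '[[0,0.0024,-0.0092,0,0.143],[0,0.0048,-0.0184,0,0.286],[0,0.0072,-0.0276,0,0.429],[0,0.0096,-0.0368,0,0.572],[0,0.012,-0.046,0,0.715]]' 20; python3 -m pendant '[[0,0.0024,-0.0092,0,0.143],[0,0.0048,-0.0184,0,0.286],[0,0.0072,-0.0276,0,0.429],[0,0.0096,-0.0368,0,0.572],[0,0.012,-0.046,0,0.715]]' 20; python3 -m pendant '[[0,0.0023,-0.0089,0,0.142],[0,0.0023,-0.0089,0,0.142],[0,0.0023,-0.0089,0,0.142]]' 20; python3 - <<'E'
from h import *
(T,S),s=snap("9"); print(s["tcp_rot"][:2,0],s["ft_torque"])
z=lambda c,x,y,w,h,f:cv2.resize(c["image"][y:y+h,x:x+w,::-1],None,fx=f,fy=f,interpolation=cv2.INTER_CUBIC)
cv2.imwrite("pics/o1.png",np.vstack([z(T,225,215,133,50,6),z(S,235,195,133,50,6)]))
cv2.imwrite("pics/o2.png",np.hstack([z(T,320,170,100,130,4),z(S,300,190,100,130,4)]))
E
```

```text
time_s: 18.2
position: [525.5, -64.0, 109.1]
tcp_rot: [[0.674, -0.007, 0.739], [-0.739, -0.003, 0.674], [-0.003, -1.0, -0.007]]
force: [-6.5, -3.9, 6.2]
grip_width: 0.005
time_s: 18.7
position: [522.7, -68.3, 154.8]
tcp_rot: [[0.675, -0.002, 0.738], [-0.738, 0.001, 0.675], [-0.002, -1.0, -0.001]]
force: [0.3, -0.6, 0.5]
grip_width: 0.006
time_s: 19.2
position: [535.5, -114.7, 155.0]
tcp_rot: [[0.994, 0.001, 0.109], [-0.109, 0.0, 0.994], [0.001, -1.0, 0.0]]
force: [0.2, 0.0, -0.7]
grip_width: 0.004
time_s: 19.7
position: [547.5, -160.8, 154.9]
tcp_rot: [[0.822, 0.0, -0.57], [0.57, 0.0, 0.822], [0.001, -1.0, -0.0]]
force: [-0.1, -0.1, -0.6]
grip_width: 0.006
time_s: 20.0
position: [549.4, -169.1, 154.8]
tcp_rot: [[0.739, -0.0, -0.673], [0.673, 0.001, 0.739], [0.0, -1.0, 0.001]]
force: [0.3, -0.2, 0.1]
grip_width: 0.003
20.0 [ 549.45 -169.09  154.82] [ 0.34 -0.18  0.13]
[0.73938433 0.6732835 ] [-0.0239055  -0.02043176 -0.02505799]
```

View pics/o1.png

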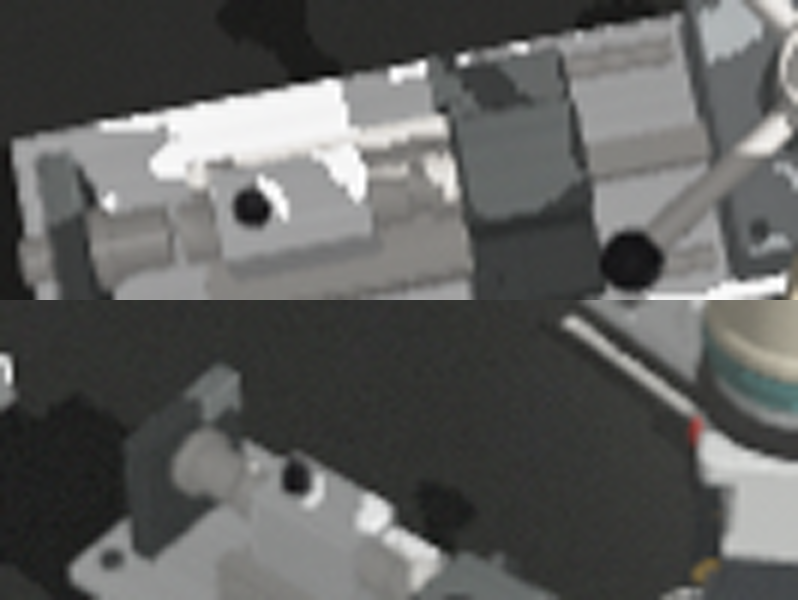

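View pics/o2.png

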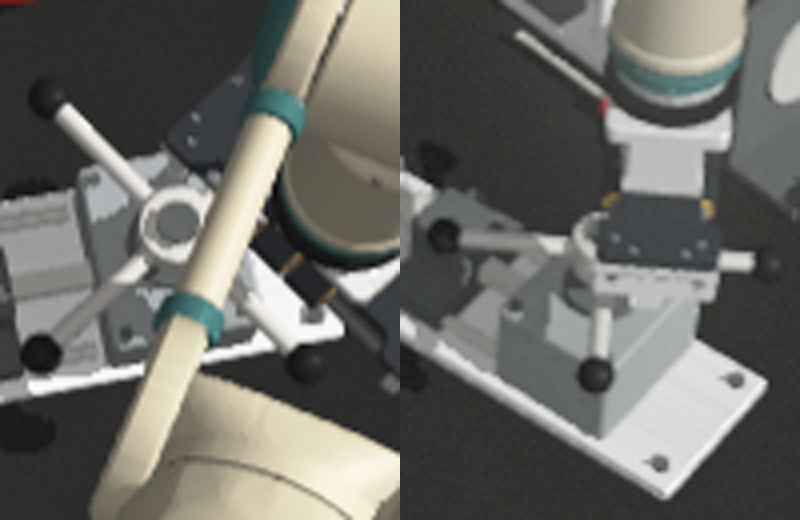

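The gap between hub and stop is now about 4 to 5 mm (top crop x = 170 to 182). For the last push I measure the moment about the capstan axis and first average the force bias while nothing is touched.

```bash
cat >> h.py <<'E'
def meas(n=4,bias=None):
    from workcell import env
    H=np.array([583.8,-105.5]); F=[];Q=[]
    b=np.load("bias.npy") if bias is None else bias
    for i in range(n):
        if i: env.read_camera("top")
        s=env.sense(); f=np.r_[s["force"],s["ft_torque"]]-b; r=s["position"][:2]-H
        M=(r[0]*f[1]-r[1]*f[0])/1000+f[5]
        rr=np.hypot(*r); sp=np.rad2deg(np.arctan2(r[1],r[0])-np.arcsin(14/rr))%360
        F.append(np.r_[M,f[:3],f[5],sp,np.sqrt(rr**2-14**2)])
    F=np.array(F); 
    print(f"t {s['time_s']:.2f} M",F[:,0].round(3),"mean M",F[:,0].mean().round(3),"f",F[:,1:4].mean(0).round(2),"tz",F[:,4].mean().round(3),"spoke",F[-1,5].round(2),"rho",F[-1,6].round(1))
    return F
E
python3 -m pendant '[[0,0,0,-0.02,0],[0,0,0,-0.04,0],[0,0,0,-0.046,0],[0,-0.0015,0.0016,-0.046,0],[0,-0.0015,0.0016,-0.046,0]]' 20
python3 - <<'E'
from h import *
from workcell import env
L=[]
for i in range(5):
    env.read_camera("top"); s=env.sense(); L.append(np.r_[s["force"],s["ft_torque"]])
L=np.array(L);print(L.mean(0).round(3),L.std(0).round(3)); np.save("bias.npy",L.mean(0))
E
python3 -m pendant '[[0,-0.0015,0.0016,0,0],[0,-0.0027,0.003,0,0],[0,-0.004,0.0044,0,0],[0,-0.0055,0.006,0,0],[0,-0.0069,0.0076,0,0]]' 20
python3 -c "from h import *; meas(1)"; python3 arc.py 541.157 -160.017 2 6
```

```text
time_s: 20.6
position: [548.3, -167.4, 109.6]
tcp_rot: [[0.737, 0.001, -0.676], [0.676, -0.0, 0.737], [0.0, -1.0, -0.001]]
force: [-1.0, -0.1, -0.5]
grip_width: 0.008
[-0.085 -0.391 -0.549 -0.043 -0.025  0.019] [0.76  0.396 0.307 0.01  0.013 0.024]
time_s: 21.35
position: [542.2, -161.2, 109.2]
tcp_rot: [[0.737, 0.003, -0.676], [0.676, -0.003, 0.737], [0.0, -1.0, -0.004]]
force: [3.4, -5.5, -4.0]
grip_width: 0.006
t 21.35 M [0.407] mean M 0.407 f [ 3.47 -5.11 -3.46] tz 0.001 spoke 221.65 rho 68.1
[[0, -0.0019, 0.0015, 0, np.float64(-0.035)], [0, -0.0037, 0.0031, 0, np.float64(-0.07)], [0, -0.0055, 0.0048, 0, np.float64(-0.105)], [0, -0.0072, 0.0065, 0, np.float64(-0.14)], [0, -0.0088, 0.0082, 0, np.float64(-0.175)]] [ 532.34 -151.78]
[[0, -0.0016, 0.0018, 0, np.float64(-0.035)], [0, -0.0031, 0.0037, 0, np.float64(-0.07)], [0, -0.0046, 0.0056, 0, np.float64(-0.105)], [0, -0.0059, 0.0076, 0, np.float64(-0.14)], [0, -0.0073, 0.0096, 0, np.float64(-0.175)]] [ 525.08 -142.14]
[[0, -0.0012, 0.0021, 0, np.float64(-0.035)], [0, -0.0024, 0.0042, 0, np.float64(-0.07)], [0, -0.0035, 0.0063, 0, np.float64(-0.105)], [0, -0.0045, 0.0085, 0, np.float64(-0.14)], [0, -0.0055, 0.0108, 0, np.float64(-0.175)]] [ 519.61 -131.39]
[[0, -0.0009, 0.0023, 0, np.float64(-0.035)], [0, -0.0016, 0.0045, 0, np.float64(-0.07)], [0, -0.0024, 0.0069, 0, np.float64(-0.105)], [0, -0.003, 0.0092, 0, np.float64(-0.14)], [0, -0.0035, 0.0115, 0, np.float64(-0.175)]] [ 516.09 -119.85]
[[0, -0.0005, 0.0024, 0, np.float64(-0.035)], [0, -0.0008, 0.0048, 0, np.float64(-0.07)], [0, -0.0011, 0.0072, 0, np.float64(-0.105)], [0, -0.0013, 0.0096, 0, np.float64(-0.14)], [0, -0.0015, 0.012, 0, np.float64(-0.175)]] [ 514.63 -107.88]
[[0, -0.0, 0.0024, 0, np.float64(-0.035)], [0, 0.0, 0.0048, 0, np.float64(-0.07)], [0, 0.0001, 0.0072, 0, np.float64(-0.105)], [0, 0.0003, 0.0097, 0, np.float64(-0.14)], [0, 0.0006, 0.012, 0, np.float64(-0.175)]] [515.27 -95.83]
```

```bash
python3 -m pendant '[[0,-0.0019,0.0015,0,-0.035],[0,-0.0037,0.0031,0,-0.07],[0,-0.0055,0.0048,0,-0.105],[0,-0.0072,0.0065,0,-0.14],[0,-0.0088,0.0082,0,-0.175]]' 20; python3 -c "
from h import *
meas(12)"
```

```text
time_s: 21.85
position: [534.1, -154.7, 109.2]
tcp_rot: [[0.844, 0.004, -0.537], [0.537, -0.006, 0.844], [0.0, -1.0, -0.007]]
force: [2.2, -6.5, -3.1]
grip_width: 0.005
t 22.40 M [0.462 0.384 0.371 0.303 0.367 0.338 0.306 0.386 0.315 0.397 0.353 0.384] mean M 0.364 f [ 2.21 -5.18 -2.2 ] tz -0.003 spoke 212.65 rho 68.5
```

```bash
python3 -m pendant '[[0,-0.0016,0.0018,0,-0.035],[0,-0.0031,0.0037,0,-0.07],[0,-0.0046,0.0056,0,-0.105]]' 20; python3 -c "
from h import *
meas(5)
T,S=[load('top9.npz'),None]
from workcell import env
p=env.read_camera('top')
z=lambda c,x,y,w,h,f:cv2.resize(c['image'][y:y+h,x:x+w,::-1],None,fx=f,fy=f,interpolation=cv2.INTER_CUBIC)
cv2.imwrite('pics/p1.png',z(p,225,225,66,40,12))
"
```

```text
time_s: 22.7
position: [529.0, -149.3, 109.2]
tcp_rot: [[0.895, 0.003, -0.445], [0.445, -0.006, 0.895], [-0.0, -1.0, -0.006]]
force: [1.4, -7.4, -3.6]
grip_width: 0.009
t 22.90 M [0.504 0.504 0.325 0.342 0.406] mean M 0.416 f [ 1.51 -6.01 -1.98] tz 0.02 spoke 206.57 rho 68.6
```

View pics/p1.png

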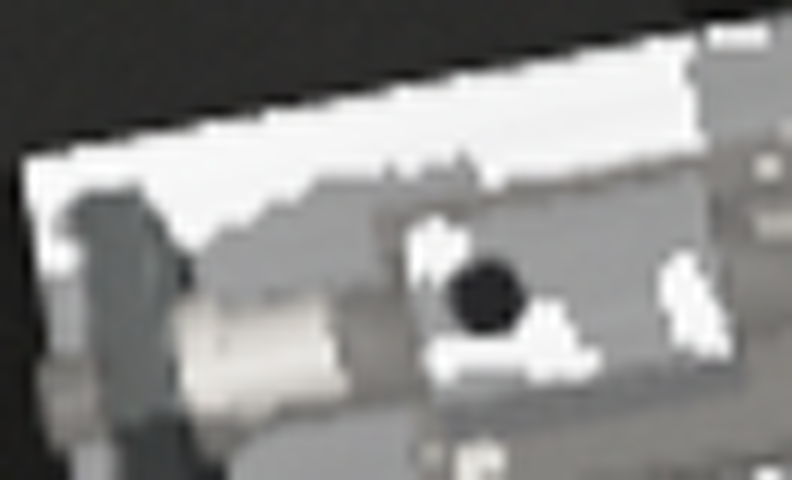

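```bash
python3 arc.py 527.757 -146.217 1 5
```

```text
[[0, -0.0007, 0.001, 0, np.float64(-0.017)], [0, -0.0014, 0.002, 0, np.float64(-0.035)], [0, -0.0021, 0.003, 0, np.float64(-0.052)], [0, -0.0027, 0.004, 0, np.float64(-0.07)], [0, -0.0033, 0.005, 0, np.float64(-0.087)]] [ 524.42 -141.18]
[[0, -0.0006, 0.001, 0, np.float64(-0.017)], [0, -0.0012, 0.0021, 0, np.float64(-0.035)], [0, -0.0018, 0.0032, 0, np.float64(-0.052)], [0, -0.0023, 0.0042, 0, np.float64(-0.07)], [0, -0.0029, 0.0053, 0, np.float64(-0.087)]] [ 521.54 -135.87]
[[0, -0.0005, 0.0011, 0, np.float64(-0.017)], [0, -0.001, 0.0022, 0, np.float64(-0.035)], [0, -0.0015, 0.0033, 0, np.float64(-0.052)], [0, -0.002, 0.0044, 0, np.float64(-0.07)], [0, -0.0024, 0.0055, 0, np.float64(-0.087)]] [ 519.13 -130.32]
[[0, -0.0004, 0.0011, 0, np.float64(-0.017)], [0, -0.0008, 0.0023, 0, np.float64(-0.035)], [0, -0.0012, 0.0034, 0, np.float64(-0.052)], [0, -0.0016, 0.0046, 0, np.float64(-0.07)], [0, -0.0019, 0.0057, 0, np.float64(-0.087)]] [ 517.21 -124.59]
[[0, -0.0003, 0.0012, 0, np.float64(-0.017)], [0, -0.0006, 0.0023, 0, np.float64(-0.035)], [0, -0.0009, 0.0035, 0, np.float64(-0.052)], [0, -0.0012, 0.0047, 0, np.float64(-0.07)], [0, -0.0014, 0.0059, 0, np.float64(-0.087)]] [ 515.8  -118.72]
```

```bash
python3 -m pendant '[[0,-0.0007,0.001,0,-0.017],[0,-0.0014,0.002,0,-0.035],[0,-0.0021,0.003,0,-0.052],[0,-0.0027,0.004,0,-0.07],[0,-0.0033,0.005,0,-0.087]]' 20|grep force; python3 -c "
from h import *
meas(8);"
```

```text
force: [0.7, -7.2, -2.7]
t 23.80 M [0.469 0.484 0.488 0.407 0.416 0.473 0.442 0.398] mean M 0.447 f [ 0.94 -6.49 -1.66] tz 0.03 spoke 201.82 rho 68.8
```

```bash
python3 -m pendant '[[0,-0.0006,0.001,0,-0.017],[0,-0.0012,0.0021,0,-0.035],[0,-0.0018,0.0032,0,-0.052]]' 20|grep force; python3 -c "
from h import *
meas(9);"
```

```text
force: [0.8, -8.0, -1.6]
t 24.50 M [0.58  0.531 0.54  0.383 0.493 0.415 0.457 0.36  0.479] mean M 0.471 f [ 0.6  -6.93 -1.4 ] tz 0.029 spoke 198.88 rho 68.9
```

```bash
cat >> h.py <<'E'
def stubloc(c,g0):
    pT=np.array([564.0,3.07,np.deg2rad(-80.34)])
    w=6; img=c["image"].astype(float).max(2)
    x0,y0=map(int,np.round(g0))
    for _ in range(3):
        g=img[y0-w:y0+w+1,x0-w:x0+w+1]; ys,xs=np.mgrid[-w:w+1,-w:w+1]
        m=np.clip(95-g,0,60)*(np.hypot(xs,ys)<5.5); u=x0+(m*xs).sum()/m.sum(); v=y0+(m*ys).sum()/m.sum(); x0,y0=int(round(u)),int(round(v))
    X=onz(c,(u,v),88); d=X[:2]-pT[:2]; return u,v,np.cos(pT[2])*d[0]+np.sin(pT[2])*d[1]
E
python3 - <<'E'
from h import *
from workcell import env
for n,g in (("3",(273,248)),("6",(273,248)),("7",(269.4,248.7)),("8",(267.6,249)),("9",(267,249.5))):
    print(n,np.round(stubloc(load(f"top{n}.npz"),g),2))
for i in range(3):
    p=env.read_camera("top"); print("now",np.round(stubloc(p,(265.5,249.5)),2))
np.savez("top10.npz",**p)
E
```

```text
3 [ 272.7   248.03 -100.02]
6 [272.74 247.95 -99.89]
7 [ 269.4   248.67 -107.72]
8 [ 267.31  249.18 -112.63]
9 [ 266.48  249.29 -114.53]
now [ 264.72  249.55 -118.61]
now [ 264.73  249.55 -118.59]
now [ 264.72  249.54 -118.59]
```

```bash
python3 -m pendant '[[0,-0.0005,0.001,0,-0.017],[0,-0.0011,0.0021,0,-0.035],[0,-0.0017,0.0032,0,-0.052]]' 20|grep force; python3 -c "
from h import *
from workcell import env
meas(8);
for i in range(2):
    p=env.read_camera('top'); print('now',np.round(stubloc(p,(264.7,249.5)),2))
"
```

```text
force: [-0.1, -9.1, -3.0]
t 25.30 M [0.527 0.512 0.577 0.476 0.567 0.519 0.598 0.519] mean M 0.537 f [ 0.05 -7.63 -1.82] tz 0.059 spoke 196.16 rho 69.0
now [ 264.72  249.55 -118.6 ]
now [ 264.74  249.55 -118.57]
```

```bash
python3 arc.py 520.957 -134.817 0.8 2|head -1;  python3 -m pendant '[[0,-0.0004,0.0009,0,-0.014],[0,-0.0008,0.0018,0,-0.028],[0,-0.0012,0.0027,0,-0.042]]' 20|grep force; python3 -c "
from h import *
from workcell import env
F=meas(21); print(F[1:,0].mean(),F[1:,0].std()/20**.5, F[1:,5].mean())
"
```

```text
[[0, -0.0004, 0.0009, 0, np.float64(-0.014)], [0, -0.0008, 0.0018, 0, np.float64(-0.028)], [0, -0.0012, 0.0027, 0, np.float64(-0.042)], [0, -0.0015, 0.0036, 0, np.float64(-0.056)], [0, -0.0019, 0.0045, 0, np.float64(-0.07)]] [ 519.07 -130.36]
force: [0.3, -9.1, -2.7]
t 26.70 M [0.645 0.704 0.626 0.505 0.555 0.599 0.557 0.541 0.622 0.489 0.55  0.557
 0.609 0.669 0.532 0.604 0.526 0.586 0.569 0.526 0.491] mean M 0.574 f [ 0.12 -8.14 -1.68] tz 0.052 spoke 193.95 rho 69.2
0.5708435125148427 0.012377993143192146 193.93978373765012
```

```bash
python3 -m pendant '[[0,-0.0003,0.0009,0,-0.014],[0,-0.0007,0.0018,0,-0.028]]' 20|grep force; python3 -c "
from h import *
from workcell import env
F=meas(21); print(F[1:,0].mean(),F[1:,0].std()/20**.5, F[1:,5].mean())
print(np.round(stubloc(env.read_camera('top'),(264.7,249.5)),2))
"
```

```text
force: [-0.8, -9.2, -1.8]
t 27.90 M [0.647 0.532 0.56  0.637 0.619 0.51  0.689 0.688 0.543 0.696 0.573 0.565
 0.603 0.58  0.686 0.53  0.627 0.644 0.586 0.547 0.596] mean M 0.603 f [-0.27 -8.4  -1.4 ] tz 0.069 spoke 192.45 rho 69.2
0.6006327378087 0.012676290478169356 192.46250320475275
[ 264.72  249.55 -118.6 ]
```

```bash
python3 -m pendant '[[0,0.0004,-0.002,0,0],[0,0.0009,-0.004,0,0],[0,0.0015,-0.007,0,0],[0,0.0015,-0.007,0,0]]' 20|grep force; python3 - <<'E'
from h import *
from workcell import env
L=[]
for i in range(20):
    env.read_camera("top"); s=env.sense(); L.append(np.r_[s["force"],s["ft_torque"]])
L=np.array(L);b0=np.load("bias.npy");b=L.mean(0);print(b.round(3),(L.std(0)/20**.5).round(3),"old",b0.round(3)); np.save("bias2.npy",b)
# corrected M for last: f(raw) = f_meas + b0
for nm,f,tz,P in (("last",np.array([-.27,-8.4]),.069,192.46),("prev",np.array([.12,-8.14]),.052,193.95),("base",np.array([2.21,-5.18]),-.003,212.65)):
    a=np.deg2rad(P);rho=69; r=rho*np.array([np.cos(a),np.sin(a)])+14*np.array([-np.sin(a),np.cos(a)])
    g=f+b0[:2]-b[:2]; M=(r[0]*g[1]-r[1]*g[0])/1000+tz+b0[5]-b[5]; print(nm,M, (M/.85-.48)/.012)
p=env.read_camera("top"); print(np.round(stubloc(p,(264.7,249.5)),2)); print(s["time_s"],s["position"])
E
```

```text
force: [0.6, 0.4, 0.1]
[ 0.047 -0.011  0.02  -0.06   0.038 -0.007] [0.114 0.113 0.095 0.006 0.006 0.008] old [-0.085 -0.391 -0.549 -0.043 -0.025  0.019]
last 0.6478895574873594 23.518584067388186
prev 0.6187635576004293 20.66309388239504
base 0.40522387561100937 -0.2721690577441778
[ 264.68  249.61 -118.72]
29.35 [ 520.55151821 -137.32034026  108.96702107]
```

With the better bias reading, the free-turning baseline matches the stated friction. The force estimates for the clamp are about 23 N (stationary moment), 21 N (moving moment) and 17 to 20 N (geometry), which is about 20 N, so I leave it. Next I retreat and check.

```bash
python3 -m pendant '[[0,0,0,0.02,0],[0,0,0,0.05,0],[0,0,0,0.09,0],[0,-0.03,-0.02,0.11,0],[0,-0.07,-0.04,0.11,0]]' 20; python3 -m pendant '[[0,-0.04,-0.03,0,0],[0,-0.08,-0.06,0,0],[0,-0.12,-0.09,0,0],[0,-0.15,-0.12,0,0],[0,-0.15,-0.12,0,0]]' 20; python3 - <<'E'
from h import *
(T,S),s=snap("11"); print(np.round(stubloc(T,(264.7,249.5)),2))
z=lambda c,x,y,w,h,f:cv2.resize(c["image"][y:y+h,x:x+w,::-1],None,fx=f,fy=f,interpolation=cv2.INTER_CUBIC)
cv2.imwrite("pics/q1.png",np.vstack([z(T,220,180,200,75,4),z(S,240,195,200,75,4)]))
cv2.imwrite("pics/q2.png",T["image"][:,:,::-1])
b=box(30,18,30,80)
q,m,n=refine([T],[546.5,104.9,np.deg2rad(-80.4)],[[b[0],b[3],b[6],b[9]]],n=15,win=3);print(q[:2].round(2),np.rad2deg(q[2]).round(2),m.round(2),n)
E
```

```text
time_s: 29.9
position: [453.1, -178.9, 222.3]
tcp_rot: [[0.979, 0.007, -0.202], [0.202, -0.004, 0.979], [0.006, -1.0, -0.005]]
force: [0.5, -0.4, -0.7]
grip_width: 0.004
time_s: 30.4
position: [297.3, -300.5, 219.3]
tcp_rot: [[0.981, -0.001, -0.193], [0.193, -0.002, 0.981], [-0.002, -1.0, -0.002]]
force: [1.1, 0.9, -0.1]
grip_width: 0.006
30.4 [ 297.28 -300.49  219.25] [ 1.13  0.89 -0.11]
[ 264.65  249.66 -118.81]
[546.27 104.77] -80.06 0.24 50
```

View pics/q1.png

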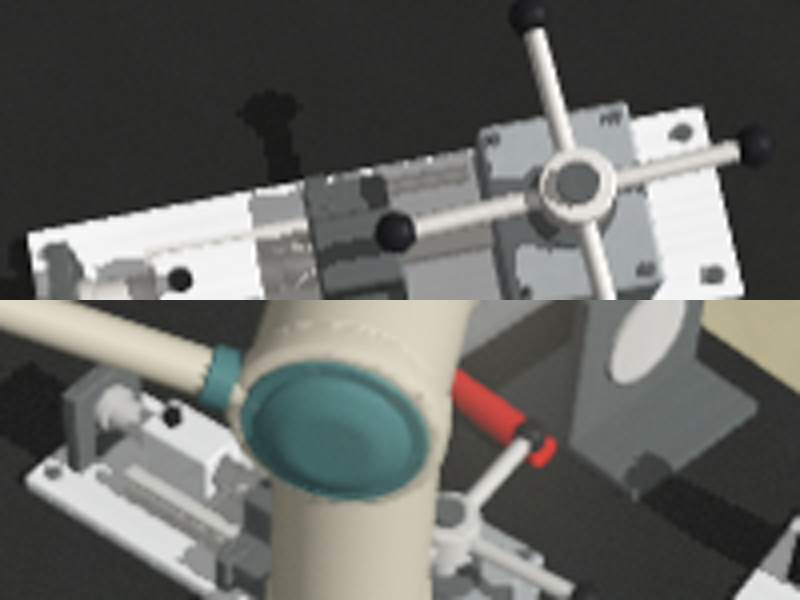

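View pics/q2.png

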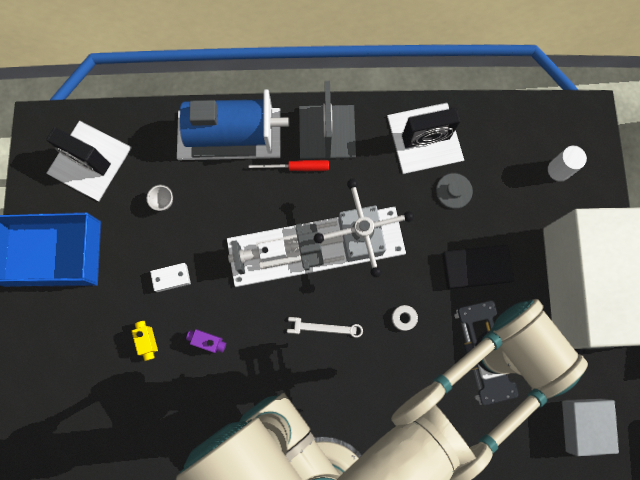

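The sensor is upright against the stop (stub at top (265,250)) and every bystander is where it was. As a last check on the force I compare the capstan angle and the sensor position before and after contact in clear pictures.

```bash
python3 - <<'E'
from h import *
H=np.array([583.8,-105.5])
def spokeang(c,guess,z=125):
    # fit spoke bright-bar + knob: use knob dark blob on guess; print angle
    best=[]
    for a0 in guess:
        def cen(a):
            X=[H[0]+104*np.cos(a),H[1]+104*np.sin(a),z]; return proj(c,X)[0]
        uv=cen(np.deg2rad(a0)); 
        img=c["image"].astype(float).max(2)
        # template: knob radius in px ~ 12*0.47
        from scipy.ndimage import map_coordinates
        def score(p):
            yy,xx=np.mgrid[-8:8.1:.5,-8:8.1:.5]; r=np.hypot(xx,yy); v=map_coordinates(img,[p[1]+yy,p[0]+xx],order=1)
            return v[r<5].mean()-0*v[(r>6.5)&(r<8)].mean()
        # spoke midline: sample across spoke at several radii, intensity centroid
        offs_=[]
        for rho in np.arange(40,88,3):
            t=np.arange(-12,12.1,.5); a=np.deg2rad(a0)
            P=np.array([[H[0]+rho*np.cos(a)-q*np.sin(a),H[1]+rho*np.sin(a)+q*np.cos(a),z] for q in t]); u=proj(c,P)
            v=map_coordinates(img,[u[:,1],u[:,0]],order=1); offs_.append(v)
        best.append((a0,np.array(offs_)))
    return best
T11=load("top11.npz");T9=load("top9.npz");T3=load("top3.npz")
def fit(c,a0,lo=40,hi=88,show=False):
    from scipy.ndimage import map_coordinates
    img=c["image"].astype(float).max(2); rho=np.arange(lo,hi,2.); t=np.arange(-14,14.1,.5)
    def prof(a,off):
        P=np.array([[H[0]+r*np.cos(a)-(q+off)*np.sin(a),H[1]+r*np.sin(a)+(q+off)*np.cos(a),125] for r in rho for q in t]); u=proj(c,P)
        return map_coordinates(img,[u[:,1],u[:,0]],order=1).reshape(len(rho),len(t))
    # edges: max gradient on each side
    v=prof(np.deg2rad(a0),0); g=np.gradient(v,axis=1); n=len(t)//2
    up=t[g[:,:n+1].argmax(1)]; dn=t[n+g[:,n:].argmin(1)]; mid=(up+dn)/2; w=dn-up
    ok=(abs(w-np.median(w))<2.5); k=np.polyfit(rho[ok],mid[ok],1)
    return a0+np.rad2deg(np.arctan(k[0])),k[1],np.median(w),ok.sum(),mid[ok].std()
for nm,c,G in (("T3",T3,(42.6,-46.8,-137.6,132.6)),("T9",T9,(43.5,133.4)),("T11",T11,(13,102,-78,-168))):
    for a in G: print(nm,a,np.round(fit(c,a),2))
b=box(30,18,30,80);pT=np.array([564.0,3.07,np.deg2rad(-80.34)])
for nm,c,x0 in (("3",T3,-85),("7",load("top7.npz"),-92.7),("9",T9,-99.5),("11",T11,-103.6)):
    w0=place(pT,[x0,0,0])[0]
    for seg in (b[3],b[9]):
        pp=[w0[0],w0[1],pT[2]]; o,v,nn=offs(c,pp,seg,lo=.2,hi=.8); m=np.median(v,0);g=np.gradient(m)
        print(nm,[(o[i],g[i].round(1)) for i in range(1,len(o)-1) if abs(g[i])>=abs(g[i-1]) and abs(g[i])>abs(g[i+1]) and abs(g[i])>5])
E
```

```text
T3 42.6 [42.65 -2.19  8.5  23.    0.15]
T3 -46.8 [-53.45   8.14  12.5    8.     1.88]
T3 -137.6 [-134.1    -0.82   10.      5.      0.86]
T3 132.6 [131.95   1.21  10.5   22.     0.43]
T9 43.5 [42.03 -2.44  8.5  22.    0.42]
T9 133.4 [142.39 -10.81  13.     9.     2.9 ]
T11 13 [12.92 -2.18  9.   14.    0.61]
T11 102 [103.03  -0.72   9.5   19.     0.51]Traceback (most recent call last):
  File "<stdin>", line 37, in <module>
  File "<stdin>", line 34, in fit
    raise TypeError("expected non-empty vector for x")
TypeError: expected non-empty vector for x
```

```bash
python3 - <<'E'
from h import *
from scipy.ndimage import map_coordinates
p=cv2.imread("pics/p1.png")[:,:,::-1]
T=load("top10.npz")
def ins(sub):
    d=dict(T); im=T["image"].copy(); im[225:265,225:291]=sub; d["image"]=im; return d
i=(np.arange(40)+.5)*12-.5; j=(np.arange(66)+.5)*12-.5
sub=np.stack([map_coordinates(p[:,:,k].astype(float),np.meshgrid(i,j,indexing="ij"),order=1) for k in range(3)],2)
# control: same round trip on top10
q=cv2.resize(T["image"][225:265,225:291],None,fx=12,fy=12,interpolation=cv2.INTER_CUBIC)
ctl=np.stack([map_coordinates(q[:,:,k].astype(float),np.meshgrid(i,j,indexing="ij"),order=1) for k in range(3)],2)
print("at 206.57",np.round(stubloc(ins(sub),(265.3,249.5)),2)); print("ctl",np.round(stubloc(ins(ctl),(264.7,249.5)),2))
print("T11",np.round(stubloc(load("top11.npz"),(264.7,249.5)),2))
a=cv2.resize(sub[10:40,30:60].astype(np.uint8),None,fx=10,fy=10);b=cv2.resize(T["image"][235:265,255:285],None,fx=10,fy=10)
cv2.imwrite("pics/r1.png",np.hstack([a,b])[:,:,::-1])
E
```

```text
at 206.57 [ 265.18  249.45 -117.54]
ctl [ 264.72  249.54 -118.59]
T11 [ 264.65  249.66 -118.81]
```

View pics/r1.png

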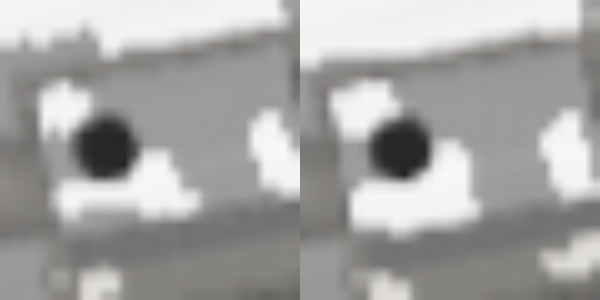

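The clear-picture check says about 16 to 17 N and the moment says about 21 to 23 N. The two bracket 20 N, so the clamp stays as it is and I hand in.

```bash
python3 -c "
from workcell import env
print(env.sense()['time_s'], env.finish_job())"
```

```text
the job is handed in; nothing more can be done
30.5 None
```

The sensor is clamped against the stop at roughly 20 N, and I handed the job in at 30.5 s with the arm clear of everything.

**What I did:** I picked up the aluminium sensor and set it upright in the cradle with its hubs along the channel. I then turned the capstan clockwise by about 210° in three spoke pushes, at about 8–9 N of spoke force, touching only the spokes. After that I backed off and withdrew.

**Last checks:**
- The sensor is upright and in line with the channel to within about 0.3°. It did not move during the last 9° of turning, so it is against the stop.
- The bystanders look undisturbed in the last overhead picture.

**Checks that disagreed:** the clamping force estimates do not match. The pushing moment gives about 21–23 N. The turn angle after contact, together with the spring rate, gives about 16–17 N. Both are uncertain by about 2 N, and since they bracket 20 N I left the clamp where it was. One spoke-angle fit on the final picture failed, so that part of the check rests on two spokes only.

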